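Set the kickstand and hold the cycle frame upright

TASK

Get the cycle frame stub ready for tacking: drop the aluminium end block all the way into the pocket of the jig, between the end of the shaft and the keeper post, and swing the keeper arm fully shut over it. Then flip the kickstand down past its over-centre point until it snaps fully down, and last bring the leaning frame upright by its top tube and keep hold of it, standing still: your program finishes while the gripper is still holding the frame upright. Leave the other things on the bench where they are.

Things in the scene. Friction and masses are not known exactly. Their poses are not given: they have to be found in the camera images.
- jig: Fixed jig: grey bed plate 10 mm thick on the bench, x -85..85, y -170..280 mm. Origin on the bench below the frame's hub, z up. y runs along the steel shaft (diameter 16, axis 42 mm above the bench, y -68..132 mm) towards pocket and keeper; x points to the side the frame leans to. Pillow blocks at y +-50 mm, 63 mm high. Place and yaw vary.
- pocket (a point): Centre of the pocket's floor, 10 mm above the bench, at jig x 0, y 175 mm; axes as the jig's. The pocket is a rectangle 38 mm (x) by 60 mm (y) in a steel block 60 x 82 mm with walls 14 mm high and a chamfered mouth. With the end block home, the block's centre is 20 mm and its top 40 mm above this point.
- block_center (a point): Centre of the loose aluminium end block: plain box 34 (its x) x 56 (its y) x 40 mm (z), dark round spot on each small end, about 0.2 kg, lying on the bench on its 34 x 56 face (centre 20 mm up), yaw varies. It goes into the pocket with its 56 mm along the jig's y, either end first (2 mm clearance each side). Grasp it across the 34 mm.
- keeper_pivot (a point): Vertical pivot axis of the keeper, at its arm's mid-height (60 mm above the bench), on a post at jig x 0, y 250 mm; axes as the jig's. The arm is 18 mm wide, 8 mm thick and reaches 74 mm from the pivot; shut, its underside is 6 mm over the seated block's top.
- keeper_pin (a point): Middle of the keeper's upright round grip pin, 86 mm above the bench, 62 mm from the pivot axis. The pin has diameter 14 mm and stands on the arm from 64 to 104 mm above the bench. The fingers can pinch it from above and lead it round the pivot.
- keeper (a joint): Angle of the keeper, rad. 0 = fully shut (stop): arm points along jig -y, over the block. Grows as it opens towards jig -x (1.57 = along -x), stop at 2.0; starts between 1.35 and 1.9. At angle a the pin is at pivot + 62 mm x (-sin a, -cos a) in jig x, y. It stays where it is left (about 1 N at the pin moves it).
- leg_mid (a point): Point on the axis of the kickstand's leg, 80 mm from its pivot. The leg is a straight aluminium rod, diameter 14, length 116 mm, rubber foot. Pivot: frame x +55, y -35 mm, 103 mm above the shaft axis. Folded up it sticks out to jig -y, 20 degrees above level: this point is then 75 mm beyond the pivot, 27 mm above it. It swings in the frame's y-z plane, which leans with the frame.
- kickstand (a joint): Angle of the kickstand, rad. 0 = folded up (stop), 1.745 = fully down (stop; leg 80 degrees below level). A spring holds it at either end and changes sides at 0.87; past that it snaps down by itself. Pressing on leg_mid takes about 5 N at first, then less; following straight along the frame's own down direction for 100 mm passes the over-centre point without losing the leg.
- top_tube (a point): Point on the axis of the frame's round steel top tube, where to hold it. The tube: diameter 24 mm, 205 mm from the shaft axis, along jig y from -18 to +87 mm; this point at y +35 mm. Axes: the frame's own (the jig's when upright). Below it, in the frame's plane, are a 28 mm square upright (at y 0) and a thin brace (14 mm); both sides are free here.
- frame (a joint): Lean of the frame about the shaft axis (along jig y, 42 mm above the bench), rad. 0 = upright, positive = leaning to jig +x; stops at -0.10 and +0.24. At lean a, top_tube is 205 mm x (sin a, cos a) from the shaft axis in jig x, z. It rests at +0.24 at first and, let go, falls back there from anywhere; 0.5 to 3 N at the top tube holds it.
Not all that is in view belongs to the job. Leave any blue or yellow look-alike of the part that bears block_center alone.

How it is judged (in metres and radians):
On the way, in this order (a step that is already met when the one before it is completed fails the run):
1. the end block is home in the pocket, keeper still open (horizontal distance between block_center and pocket below 0.005 m and z of block_center in the frame of pocket below 0.0225 m and angle between the y axis of block_center and the y axis of pocket, either way round below 0.12 rad and value of joint keeper above 0.5 rad), for 0.2 s.
2. the keeper is shut over the block (value of joint keeper below 0.15 rad), for 0.2 s.
3. the kickstand has snapped fully down while the frame still leans (value of joint kickstand above 1.6 rad and value of joint frame above 0.1 rad), for 0.2 s.
At the end, for the whole second after the job is handed in: The fingers hold the frame (over 0.3 N) still and upright within 0.06 rad; kickstand fully down (over 1.6 rad) and not touched by the robot; keeper shut within 0.15 rad; end block home in the pocket (within 5 mm of centre, 2.5 mm of the floor, 0.12 rad) (value of joint frame between -0.06 and 0.06 rad and velocity of joint frame between -0.05 and 0.05 rad/s and contact force between the fingers and frame above 0.3 N and value of joint kickstand above 1.6 rad and contact force between the arm and kickstand below 0.1 N and value of joint keeper below 0.15 rad and horizontal distance between block_center and pocket below 0.005 m and z of block_center in the frame of pocket below 0.0225 m and angle between the y axis of block_center and the y axis of pocket, either way round below 0.12 rad); the arm keeps its last pose, push and grip.
It fails at once if another thing on the bench was moved by more than 40 mm (distance of any of tube_offcut, tube_short, collar, wrench, pencil, wood_offcut, tub, bolt from where it was at the start of the episode above 0.04 m).
It also fails if it takes over 70 s, if anything falls off the work surface, if the arm or the gripper's body presses on something with over 40 N, if the wrist force passes 120 N, or if a joint passes its speed limit or range.

ROBOT

A 7-joint arm with a two-finger parallel gripper is mounted at the origin on the work surface. World frame = base frame: x ahead of the robot, y to its left, z up, the work surface at z = 0. Lengths are in mm, angles in rad, forces in N, time in s.
With the tool pointing down it reaches from about 425 to 825 mm from the base axis. Payload 3.6 kg.
Tool frame: the origin (TCP) lies midway between the tips of the shut fingers; the grasp point (between the pads) lies 19 mm behind it; z points along the fingers, y is the direction in which the jaws open and shut (so a half turn about z gives the same grasp; the last joint's range is limited). The gripper opens to 93 mm and grips with 3 to 60 N. Pads are 15 mm wide; open, the fingers measure 128 mm over their backs; the gripper's body (75 mm by 188 mm) begins 65 mm behind the grasp point.
Start: joints at [-1.331, 0.615, -0.013, 1.423, 0.008, 1.103, -0.04], TCP at [170.71, 627.152, 218.64] pointing down, gripper open.
Joint ranges: [-3.12, 3.12], [-0.3, 2.06], [-1.34, 1.32], [0.26, 2.42], [-1.36, 4.5], [0.01, 1.98], [-2.84, 2.84]. Speed limits (rad/s): [2.79, 2.79, 3.14, 3.14, 3.14, 3.14, 3.14].

INTERFACE

Orientations are given as a unit quaternion [w, x, y, z].
In Python, from cell import arm gives the robot as it stands. The module is installed in compiled form; this text tells all that it offers.
- The arm moves only by the tool arm_command, never from a script. Its argument "targets" is a list of rows, each an object with "hand": the opening in per cent of the stroke, from 0 (shut) to 100 (fully open); "slide": the shift along the tool's x, y, z in cm, a list of three; "rotation": the turn, a rotation vector about the tool's x, y, z in degrees, a list of three. In form: [{"hand": hand, "slide": [x, y, z], "rotation": [ax, ay, az]}, ...]. A call has 1 to 10 rows; each row is the pose to reach, as a shift and turn from the pose measured when the call began, along the tool's axes at that moment; what a row does not reach only later rows make up. A row lasts 1/10 s, in which the tool goes at most 50 mm and 8.59 degrees, less where a joint would pass 70% of its speed; a pose out of reach is approached as far as the arm can. A call with a gripper value outside its range is refused whole. The fingers move at their own pace and stop on an object; the grip force is fixed at half the most. Time passes only in rows, so rows that repeat a pose let the fingers close. It gives the time, the measured TCP pose, the force and the opening at its end, in the units of the state.
- arm.state(): the state, without advancing time (a new reading comes with each control period).
- arm.snapshot(name): name is "scene" or "top" or "wrist"; returns the picture (384x512x3 uint8, red, green, blue); there is no depth.
- arm.get_calibration(name): a dict with "fx", "fy", "cx", "cy" (pixels), "k1" (the pictures are not rectified: a ray, as slopes to the right and down, at radius r is drawn at 1 + k1 r^2 times it, then the intrinsics apply), "world_from_camera" (4x4, takes a point from camera to world coordinates); the wrist camera has in their place "mount" (4x4, takes a point from camera to tool coordinates, whose origin is the TCP and whose axes are the flange's). Camera axes: x right, y up, looking along -z (the intrinsics and any distortion apply to the point x, -y, -z); pixel columns grow to the right and rows downward; lengths in mm; the calibration is good to about 2 mm. A picture is of the moment at which its call begins: read the wrist's pose just before it. get_calibration takes no time and is no camera call.
- arm.finish_job(): hands the job in, once; it reports no verdict.
The state is a dict: "time_s": time; "joint_positions": joint angles; "qd": joint speeds; "effort": joint torques, N m; "eef_pos": TCP position; "orientation": TCP orientation; "contact_force": force on the tool from outside, world axes, zero at the start; "torque": the same for the moment, N m; "width": finger opening in mm.
Only numpy, scipy, OpenCV 4.12 (cv2) and the standard library are available. Lean on these libraries where they do the work, as an engineer would, in place of code of your own. Each camera call takes 0.05 s, during which the arm holds its last target.

## Working session

There is one attempt and no reset: what is moved stays moved. The work goes in short steps, Python scripts to look and compute and a tool call to move; the robot and the scene stay as the last step left them, time stands still between calls to the robot, and variables do not carry over. Pictures are saved under pics/ and viewed, and the job is handed in when it is done.

Besides the shell and the picture viewer there is one more tool, called after "Request:" in YAML: its name, and indented under it one key for each argument. arm_command: Moves the arm, as the interface text tells. Its arguments: {"type":"object","properties":{"targets":{"type":"array","items":{"type":"object","properties":{"hand":{"type":"number"},"slide":{"type":"array","items":{"type":"number"}},"rotation":{"type":"array","items":{"type":"number"}}}}}},"required":["targets"]}

```bash
mkdir -p pics; ls; python3 - <<'E'
from cell import arm
import cv2
print(arm.state())
for n in ("scene","top","wrist"):
    im=arm.snapshot(n); cv2.imwrite(f"pics/{n}0.png",cv2.cvtColor(im,cv2.COLOR_RGB2BGR))
    c=arm.get_calibration(n); print(n,c)
E
```

```text
pics
{'time_s': 0.0, 'joint_positions': array([-1.33154245,  0.61592166, -0.01261843,  1.42486726,  0.00811848,
        1.10340853, -0.04043439]), 'qd': array([ 0.00022175,  0.00038621, -0.00102435,  0.00100838, -0.0003757 ,
        0.00031391,  0.00140953]), 'effort': array([ 9.97914481e-05, -4.58941340e+01,  2.09073373e-01, -1.65745372e+01,
       -6.10606279e-02,  2.03647016e-02,  2.40715299e-04]), 'eef_pos': array([170.50311603, 626.42626254, 217.49008547]), 'orientation': array([-1.43382535e-04,  1.32465371e-01,  9.91186811e-01, -1.26906217e-03]), 'contact_force': array([ 0.21816184, -0.55210129,  0.28263579]), 'torque': array([ 0.04539411,  0.03717798, -0.00718618]), 'width': 92.73293035008643}
scene {'fx': 483.0197851064282, 'fy': 483.0197851064282, 'cx': 259.09628786684453, 'cy': 193.39084424364103, 'k1': -0.18239204361701966, 'world_from_camera': array([[ 2.88507747e-03, -7.17827843e-01,  6.96214668e-01,
         1.48075286e+03],
       [ 9.99810839e-01, -1.13207731e-02, -1.58153776e-02,
        -6.34083430e+01],
       [ 1.92344067e-02,  6.96128600e-01,  7.17659397e-01,
   
[... 398 characters left out ...]
5611060e-02,
        -5.74548901e+01],
       [-1.65189827e-02,  1.07743645e-01,  9.94041463e-01,
         1.10745894e+03],
       [ 0.00000000e+00,  0.00000000e+00,  0.00000000e+00,
         1.00000000e+00]])}
wrist {'fx': 310.86748533693327, 'fy': 310.86748533693327, 'cx': 256.23861347293894, 'cy': 189.07351171634122, 'k1': -0.03411652195607446, 'mount': array([[ 6.33071913e-04,  9.71139856e-01,  2.38509914e-01,
         6.54250468e+01],
       [ 9.99999230e-01, -3.60157255e-04, -1.18782635e-03,
         3.87103040e-01],
       [-1.06764444e-03,  2.38510482e-01, -9.71139336e-01,
        -1.65603450e+02],
       [ 0.00000000e+00,  0.00000000e+00,  0.00000000e+00,
         1.00000000e+00]])}
```

View pics/scene0.png

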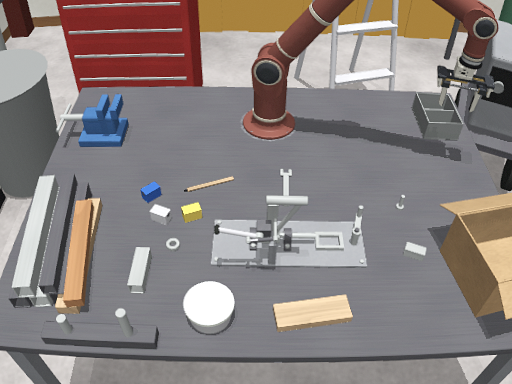

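View pics/top0.png

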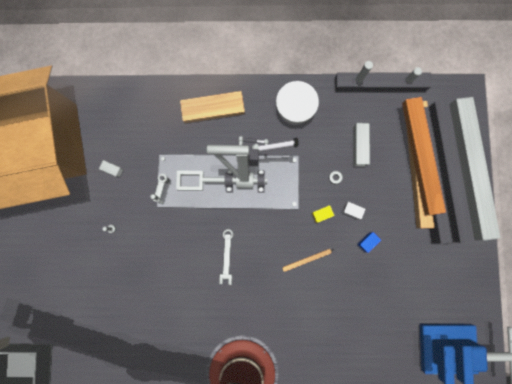

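View pics/wrist0.png

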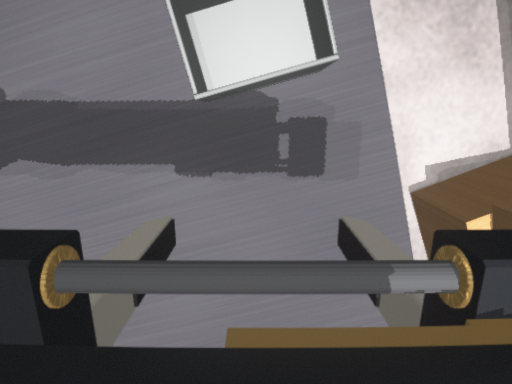

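```bash
cat > h.py <<'E'
from cell import arm
import numpy as np, cv2
from scipy.spatial.transform import Rotation as R
def und(c,u,v):
    K=np.array([[c['fx'],0,c['cx']],[0,c['fy'],c['cy']],[0,0,1.]])
    # forward: xd = x(1+k1 r^2)
    p=cv2.undistortPointsIter(np.array([[[u,v]]],float),K,np.array([c['k1'],0,0,0.]),None,None,(cv2.TERM_CRITERIA_COUNT|cv2.TERM_CRITERIA_EPS,50,1e-9))[0,0]
    return p
def pose(s=None):
    s=s or arm.state(); q=s['orientation']; T=np.eye(4)
    T[:3,:3]=R.from_quat([q[1],q[2],q[3],q[0]]).as_matrix(); T[:3,3]=s['eef_pos']; return T
def wfc(n,T=None):
    c=arm.get_calibration(n)
    return c['world_from_camera'] if n!='wrist' else (pose() if T is None else T)@c['mount']
def ray(n,u,v,T=None):
    c=arm.get_calibration(n); W=wfc(n,T); p=und(c,u,v)
    d=W[:3,:3]@np.array([p[0],-p[1],-1]); return W[:3,3],d/np.linalg.norm(d)
def onz(n,u,v,z,T=None):
    o,d=ray(n,u,v,T); return o+d*(z-o[2])/d[2]
def tri(a,b):
    A=[];y=[]
    for o,d in (a,b):
        P=np.eye(3)-np.outer(d,d); A.append(P); y.append(P@o)
    x=np.linalg.lstsq(np.vstack(A),np.hstack(y),rcond=None)[0]
    return x,[np.linalg.norm(P@(x-o)) for P,(o,d) in zip(A,(a,b))]
def proj(n,X,T=None):
    c=arm.get_calibration(n); W=wfc(n,T); p=np.linalg.inv(W)@np.append(X,1)
    x,y=p[0]/-p[2],-p[1]/-p[2]; k=1+c['k1']*(x*x+y*y)
    return np.array([c['cx']+c['fx']*x*k,c['cy']+c['fy']*y*k])
def snap(n,f):
    T=pose(); im=cv2.cvtColor(arm.snapshot(n),cv2.COLOR_RGB2BGR); cv2.imwrite(f"pics/{f}.png",im); return im,T
def crop(f,g,x0,y0,x1,y1,k):
    im=cv2.imread(f"pics/{f}.png")[y0:y1,x0:x1]; cv2.imwrite(f"pics/{g}.png",cv2.resize(im,None,fx=k,fy=k,interpolation=cv2.INTER_CUBIC))
E
python3 - <<'E'
from h import *
a=cv2.imread("pics/top0.png");b=cv2.imread("pics/scene0.png")
def c(im,x,y,w,h,k): return cv2.resize(im[y:y+h,x:x+w],None,fx=k,fy=k,interpolation=cv2.INTER_CUBIC)
top=np.hstack([c(a,310,190,80,60,5),c(a,80,145,80,60,5)])
bot=np.hstack([c(b,130,170,80,58,5),c(b,370,215,80,58,5)])
cv2.imwrite("pics/cand.png",np.vstack([top,bot]))
crop("top0","jigtop",140,130,310,220,4.5)
crop("scene0","jigsc",200,160,380,280,4.4)
E
```

```text
(no output)
```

View pics/cand.png

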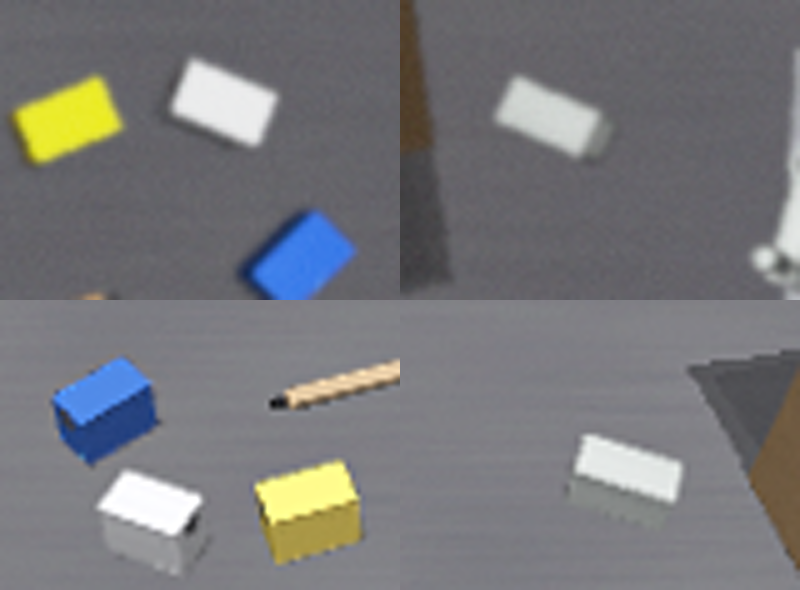

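View pics/jigtop.png

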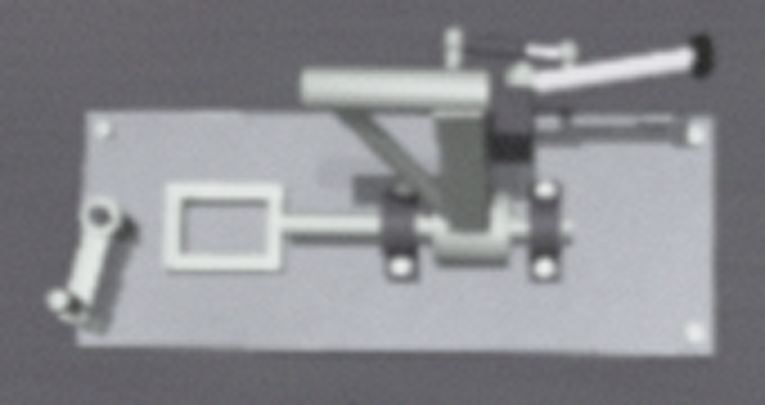

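View pics/jigsc.png

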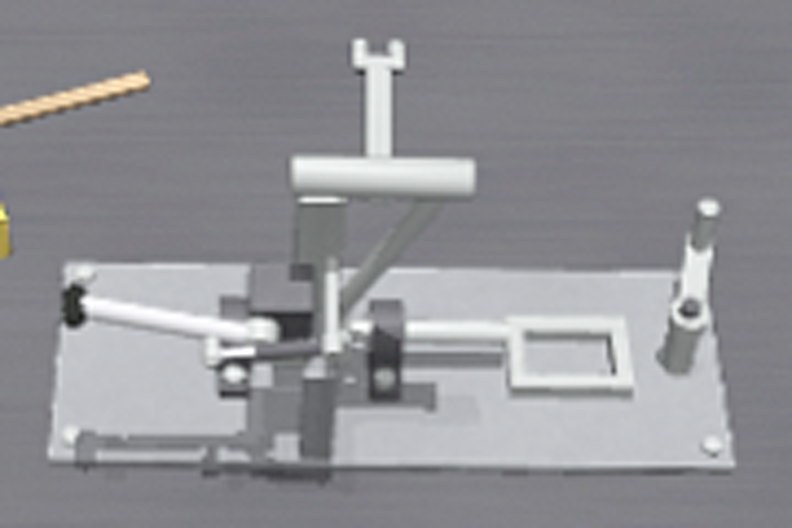

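The image shows the candidates at (top view): grey-white block (355,211) with a dark end spot (visible in scene view), yellow block (324,214), blue block (370,242), and a lower grey piece (110,168) without a spot. I'll check their sizes and measure the jig.

```bash
python3 - <<'E'
from h import *
a=cv2.imread("pics/top0.png")
hsv=cv2.cvtColor(a,cv2.COLOR_BGR2HSV)
for name,(x0,y0,x1,y1) in dict(A=(335,195,375,226),B=(92,152,130,184)).items():
    g=a[y0:y1,x0:x1].astype(int).mean(2); m=(g>(175 if name=='A' else 165)).astype(np.uint8)
    cs,_=cv2.findContours(m,cv2.RETR_EXTERNAL,cv2.CHAIN_APPROX_NONE); c=max(cs,key=cv2.contourArea)
    r=cv2.minAreaRect(c); b=cv2.boxPoints(r)+[x0,y0]
    for z in (20,40):
        P=np.array([onz('top',*p,z)[:2] for p in b]); print(name,z,r,P.mean(0).round(1),[round(np.linalg.norm(P[i]-P[i-1]),1) for i in range(4)],P.round(0).tolist())
for c,z in {(112,168):0}.items(): print(onz('top',*c,z))
# block in scene corners (top face) by eye: cand.png lower-left crop offset (130,170)/5, row offset 300
for p in [(125,470),(203,500),(180,535),(98,508)]:
    u,v=130+p[0]/5,170+(p[1]-300)/5; print('sc',(u,v),onz('scene',u,v,40).round(1))
for p in [(585,433),(683,463),(672,500),(575,470)]:
    u,v=370+(p[0]-400)/5,215+(p[1]-300)/5; print('scB',onz('scene',u,v,28).round(1))
# bed corners
jt=lambda x,y:(140+x/4.5,130+y/4.5); js=lambda x,y:(200+x/4.4,160+y/4.4)
for p in [(88,112),(715,115),(712,352),(78,346)]: print('bedtop',onz('top',*jt(*p),10).round(1))
for p in [(63,262),(690,272),(735,465),(48,462)]: print('bedsc',onz('scene',*js(*p),10).round(1))
for p in [(165,183),(283,183),(283,270),(165,270)]: print('pocktop',onz('top',*jt(*p),24).round(1))
for p in [(507,317),(628,317),(633,392),(512,392)]: print('pocksc',onz('scene',*js(*p),24).round(1))
print('pivot',onz('top',*jt(101,215),64).round(1), onz('scene',*js(689,307),68).round(1))
print('pintop',onz('top',*jt(60,299),104).round(1), onz('scene',*js(708,208),104).round(1),tri(ray('top',*jt(60,299)),ray('scene',*js(708,208))))
E
```

```text
A 20 ((19.38793182373047, 15.094828605651855), (18.64551544189453, 11.16104793548584), 23.198591232299805) [ 493.7 -349.4] [np.float64(57.2), np.float64(35.2), np.float64(57.4), np.float64(35.1)] [[489.0, -316.0], [521.0, -330.0], [498.0, -383.0], [466.0, -368.0]]
A 40 ((19.38793182373047, 15.094828605651855), (18.64551544189453, 11.16104793548584), 23.198591232299805) [ 492.6 -344. ] [np.float64(56.2), np.float64(34.5), np.float64(56.3), np.float64(34.4)] [[488.0, -311.0], [520.0, -325.0], [497.0, -377.0], [466.0, -363.0]]
B 20 ((17.100000381469727, 15.800000190734863), (17.88854217529297, 9.391485214233398), 26.56505012512207) [628.5 426.5] [np.float64(59.0), np.float64(29.9), np.float64(59.1), np.float64(29.8)] [[628.0, 459.0], [655.0, 447.0], [629.0, 394.0], [602.0, 406.0]]
B 40 ((17.100000381469727, 15.800000190734863), (17.88854217529297, 9.391485214233398), 26.56505012512207) [624.9 417.6] [np.float64(57.9), np.float64(29.3), np.float64(58.0), np.float64(29.2)] [[624.0, 450.0], [651.0, 438.0], [625.0, 386.0], [599.0, 398.0]]
[631.31833997 425.75902628   0.        ]
sc (155.0, 
[... 199 characters left out ...]
]
scB [651.9 444.5  28. ]
scB [629.4 389.8  28. ]
bedtop [672.1 268.3  10. ]
bedtop [ 668.8 -180.2   10. ]
bedtop [ 500.1 -176.    10. ]
bedtop [504.1 270.2  10. ]
bedsc [ 505.1 -176.9   10. ]
bedsc [508.9 264.6  10. ]
bedsc [675.8 271.4  10. ]
bedsc [ 676.4 -176.4   10. ]
pocktop [618. 208.  24.]
pocktop [617.9 124.7  24. ]
pocktop [556.4 123.7  24. ]
pocktop [556.5 206.4  24. ]
pocksc [562.6 128.4  24. ]
pocksc [562.  211.7  24. ]
pocksc [626.4 207.4  24. ]
pocksc [626.7 126.5  24. ]
pivot [589.4 241.2  64. ] [589.6 242.7  68. ]
pintop [528.7 254.8 104. ] [533.9 257.5 104. ] (array([529.19575815, 257.82308026,  98.55316581]), [np.float64(1.285290137838013), np.float64(1.2852901378381583)])
```

```bash
cat >> h.py <<'E'
def down(ang):  # tool z down, tool x at world angle (deg)
    a=np.deg2rad(ang); x=np.array([np.cos(a),np.sin(a),0]); z=np.array([0,0,-1.]); return np.column_stack([x,np.cross(z,x),z])
def go(p,Rt=None):
    T=pose(); s=T[:3,:3].T@(np.array(p,float)-T[:3,3])/10
    r=np.zeros(3) if Rt is None else R.from_matrix(T[:3,:3].T@Rt).as_rotvec(degrees=True)
    print('slide',s.round(2).tolist(),'rot',r.round(1).tolist())
def st():
    s=arm.state(); T=pose(s); print('t',round(s['time_s'],2),'p',s['eef_pos'].round(1),'xang',round(np.degrees(np.arctan2(T[1,0],T[0,0])),2),'tilt',T[:3,2].round(3),'F',s['contact_force'].round(1),'w',round(s['width'],1),'q',s['joint_positions'].round(2))
E
python3 -c "
from h import *
go([450,420,340],down(140)); go([520,130,360],down(120))"
```

```text
slide [-32.39, -12.62, -12.2] rot [-0.1, 0.0, 24.8]
slide [-46.76, -38.77, -14.15] rot [-0.1, 0.0, 44.8]
```

Request:
arm_command:
  targets:
    - {"hand": 100,"slide": [-32,-12.5,-12],"rotation": [0,0,25]}
    - {"hand": 100,"slide": [-32,-12.5,-12],"rotation": [0,0,25]}
    - {"hand": 100,"slide": [-32,-12.5,-12],"rotation": [0,0,25]}
    - {"hand": 100,"slide": [-32,-12.5,-12],"rotation": [0,0,25]}
    - {"hand": 100,"slide": [-32,-12.5,-12],"rotation": [0,0,25]}
    - {"hand": 100,"slide": [-32,-12.5,-12],"rotation": [0,0,25]}
    - {"hand": 100,"slide": [-32,-12.5,-12],"rotation": [0,0,25]}

```text
time_s: 0.85
eef_pos: [437.2, 428.5, 334.0]
orientation: [-0.0, 0.344, 0.939, -0.001]
contact_force: [0.8, 0.4, -0.2]
width: 92.4
```

```bash
python3 -c "
from h import *
st();go([530,130,370],down(95)); snap('wrist','w1')"
```

```text
t 0.85 p [437.2 428.5 334. ] xang 139.79 tilt [-0.001 -0.002 -1.   ] F [ 0.8  0.4 -0.2] w 92.4 q [-0.9   0.48  0.14  1.35 -0.07  1.32  0.12]
slide [-26.37, -16.81, -3.55] rot [-0.1, 0.1, 44.8]
```

Request:
arm_command:
  targets:
    - {"hand": 100,"slide": [-26.5,-17,-3.5],"rotation": [0,0,45]}
    - {"hand": 100,"slide": [-26.5,-17,-3.5],"rotation": [0,0,45]}
    - {"hand": 100,"slide": [-26.5,-17,-3.5],"rotation": [0,0,45]}
    - {"hand": 100,"slide": [-26.5,-17,-3.5],"rotation": [0,0,45]}
    - {"hand": 100,"slide": [-26.5,-17,-3.5],"rotation": [0,0,45]}
    - {"hand": 100,"slide": [-26.5,-17,-3.5],"rotation": [0,0,45]}
    - {"hand": 100,"slide": [-26.5,-17,-3.5],"rotation": [0,0,45]}
    - {"hand": 100,"slide": [-26.5,-17,-3.5],"rotation": [0,0,45]}

```text
time_s: 1.7
eef_pos: [536.4, 111.8, 375.5]
orientation: [0.008, 0.687, 0.727, 0.001]
contact_force: [0.5, 0.0, -1.3]
width: 93.1
```

```bash
python3 -c "
from h import *
st();
im,T=snap('wrist','w2');np.save('w2.npy',T)
print(T.round(4).tolist())
go([500,-250,320],down(67)); go([494,-343,180],down(67))"
```

```text
t 1.7 p [536.4 111.8 375.5] xang 93.27 tilt [ 0.013 -0.009 -1.   ] F [ 0.5  0.  -1.3] w 93.1 q [-0.53  0.35  0.42  1.47 -0.13  1.34 -0.05]
[[-0.057, 0.9983, 0.0134, 536.3933], [0.9983, 0.0571, -0.0087, 111.8116], [-0.0094, 0.0129, -0.9999, 375.4576], [0.0, 0.0, 0.0, 1.0]]
slide [-36.24, -5.89, 5.66] rot [0.7, 0.2, 26.6]
slide [-45.4, -7.23, 19.71] rot [0.7, 0.2, 26.6]
```

View pics/w2.png

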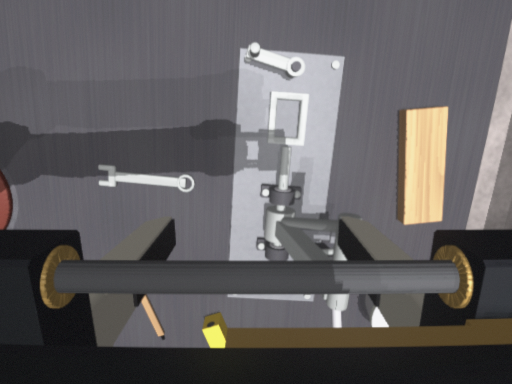

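The wrist view shows the pocket around (288,118), keeper pivot (296,67), and pin (254,48). On to the block.

Request:
arm_command:
  targets:
    - {"hand": 100,"slide": [-36,-6,5.5],"rotation": [0.7,0.2,26.5]}
    - {"hand": 100,"slide": [-36,-6,5.5],"rotation": [0.7,0.2,26.5]}
    - {"hand": 100,"slide": [-36,-6,5.5],"rotation": [0.7,0.2,26.5]}
    - {"hand": 100,"slide": [-36,-6,5.5],"rotation": [0.7,0.2,26.5]}
    - {"hand": 100,"slide": [-36,-6,5.5],"rotation": [0.7,0.2,26.5]}
    - {"hand": 100,"slide": [-36,-6,5.5],"rotation": [0.7,0.2,26.5]}
    - {"hand": 100,"slide": [-36,-6,5.5],"rotation": [0.7,0.2,26.5]}
    - {"hand": 100,"slide": [-45.5,-7,19.5],"rotation": [0.7,0.2,26.5]}
    - {"hand": 100,"slide": [-45.5,-7,19.5],"rotation": [0.7,0.2,26.5]}
    - {"hand": 100,"slide": [-45.5,-7,19.5],"rotation": [0.7,0.2,26.5]}

```text
time_s: 2.75
eef_pos: [498.6, -320.4, 206.9]
orientation: [-0.0, 0.833, 0.554, 0.001]
contact_force: [0.9, -0.1, 0.8]
width: 92.7
```

```bash
python3 -c "
from h import *
st();
go([494,-350,180],down(67))"
```

```text
t 2.75 p [ 498.6 -320.4  206.9] xang 67.28 tilt [ 0.001  0.002 -1.   ] F [ 0.9 -0.1  0.8] w 92.7 q [ 0.21  0.58  0.54  1.63 -0.34  1.03  0.46]
slide [-2.91, 0.72, 2.69] rot [0.0, -0.1, 0.3]
```

Request:
arm_command:
  targets:
    - {"hand": 100,"slide": [-8,0.8,2.5],"rotation": [0,0,0]}
    - {"hand": 100,"slide": [-8,0.8,2.5],"rotation": [0,0,0]}
    - {"hand": 100,"slide": [-8,0.8,2.5],"rotation": [0,0,0]}

```text
time_s: 3.05
eef_pos: [471.9, -400.3, 179.2]
orientation: [-0.002, 0.834, 0.551, -0.001]
contact_force: [0.2, 0.6, 0.1]
width: 93.0
```

```bash
python3 -c "
from h import *
st();
im,T=snap('wrist','w3');np.save('w3.npy',T)"
```

```text
t 3.05 p [ 471.9 -400.3  179.2] xang 66.93 tilt [-0.004  0.001 -1.   ] F [0.2 0.6 0.1] w 93.0 q [ 0.36  0.65  0.52  1.58 -0.36  1.01  0.59]
```

View pics/w3.png

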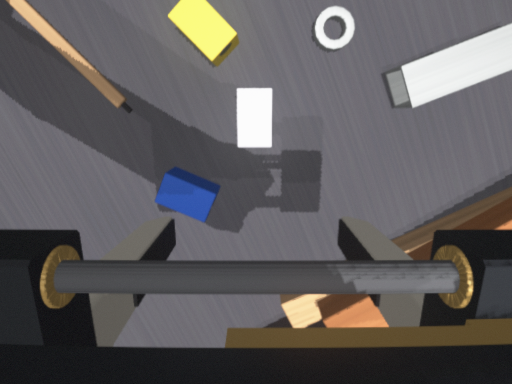

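The wrist view shows the white aluminium block at (254,118), aligned with the jaws, yellow at (203,27), blue at (187,195). Measuring its top face.

```bash
python3 -c "
from h import *
T=np.load('w3.npy');im=cv2.imread('pics/w3.png')
m=(im[70:165,220:290].min(2)>185).astype(np.uint8)
cs,_=cv2.findContours(m,0,1);c=max(cs,key=cv2.contourArea);r=cv2.minAreaRect(c);b=cv2.boxPoints(r)+[220,70];b=b+0.0
print(b)
P=np.array([onz('wrist',*p,40,T) for p in b]);print(P.round(1),[round(float(np.linalg.norm(P[i]-P[i-1])),1) for i in range(4)]);c=P.mean(0);print(c)
d=[P[i]-P[i-1] for i in range(4)];l=[x for x in d if np.linalg.norm(x)>45];print([np.degrees(np.arctan2(x[1],x[0])) for x in l])
go([c[0],c[1],70],down(67));go([c[0],c[1],20],down(67))
"
```

```text
[[237.  88.]
 [271.  88.]
 [271. 147.]
 [237. 147.]]
[[ 489.8 -311.1   40. ]
 [ 519.2 -323.6   40. ]
 [ 498.1 -374.6   40. ]
 [ 467.5 -361.7   40. ]] [55.3, 31.9, 55.3, 33.2]
[ 493.62965535 -342.735437     40.        ]
[np.float64(66.17589813467713), np.float64(-112.43311780805922)]
slide [5.76, -0.33, 11.02] rot [-0.1, -0.2, 0.1]
slide [5.75, -0.32, 16.02] rot [-0.1, -0.2, 0.1]
```

Request:
arm_command:
  targets:
    - {"hand": 100,"slide": [5.8,-0.3,10],"rotation": [0,0,0]}
    - {"hand": 100,"slide": [5.8,-0.3,10],"rotation": [0,0,0]}
    - {"hand": 100,"slide": [5.8,-0.3,10],"rotation": [0,0,0]}
    - {"hand": 100,"slide": [5.8,-0.3,10],"rotation": [0,0,0]}
    - {"hand": 100,"slide": [5.8,-0.3,14],"rotation": [0,0,0]}
    - {"hand": 100,"slide": [5.8,-0.3,16.2],"rotation": [0,0,0]}
    - {"hand": 100,"slide": [5.8,-0.3,16.2],"rotation": [0,0,0]}
    - {"hand": 100,"slide": [5.8,-0.3,16.2],"rotation": [0,0,0]}

```text
time_s: 3.9
eef_pos: [495.3, -342.8, 19.8]
orientation: [-0.0, 0.833, 0.553, 0.001]
contact_force: [0.0, -1.5, 0.7]
width: 92.8
```

```bash
python3 -c "
from h import *
st();go([493.7,-342.8,18],down(67))"
```

```text
t 3.9 p [ 495.3 -342.8   19.8] xang 67.19 tilt [ 0.001  0.002 -1.   ] F [ 0.  -1.5  0.7] w 92.8 q [ 0.33  0.83  0.41  1.76 -0.5   0.66  0.62]
slide [-0.06, -0.14, 0.18] rot [0.0, -0.1, 0.2]
```

Request:
arm_command:
  targets:
    - {"hand": 100,"slide": [0,-0.1,0.15],"rotation": [0,0,0]}
    - {"hand": 0,"slide": [0,-0.1,0.15],"rotation": [0,0,0]}
    - {"hand": 0,"slide": [0,-0.1,0.15],"rotation": [0,0,0]}
    - {"hand": 0,"slide": [0,-0.1,0.15],"rotation": [0,0,0]}
    - {"hand": 0,"slide": [0,-0.1,0.15],"rotation": [0,0,0]}
    - {"hand": 0,"slide": [0,-0.1,0.15],"rotation": [0,0,0]}
    - {"hand": 0,"slide": [0,-0.1,0.15],"rotation": [0,0,0]}

```text
time_s: 4.6
eef_pos: [494.3, -342.4, 18.2]
orientation: [-0.001, 0.833, 0.553, 0.001]
contact_force: [0.1, 0.1, -0.1]
width: 49.3
```

```bash
python3 -c "
from h import *
st();"
```

```text
t 4.6 p [ 494.3 -342.4   18.2] xang 67.18 tilt [ 0.001  0.002 -1.   ] F [ 0.1  0.1 -0.1] w 49.3 q [ 0.33  0.83  0.41  1.76 -0.5   0.66  0.62]
```

Request:
arm_command:
  targets:
    - {"hand": 0,"slide": [0,0,0],"rotation": [0,0,0]}
    - {"hand": 0,"slide": [0,0,0],"rotation": [0,0,0]}
    - {"hand": 0,"slide": [0,0,0],"rotation": [0,0,0]}
    - {"hand": 0,"slide": [0,0,0],"rotation": [0,0,0]}
    - {"hand": 0,"slide": [0,0,0],"rotation": [0,0,0]}

```text
time_s: 5.1
eef_pos: [494.2, -342.3, 18.2]
orientation: [-0.001, 0.833, 0.553, 0.001]
contact_force: [-0.3, 0.0, -0.3]
width: 33.8
```

```bash
python3 -c "
from h import *
st();T=pose();go(T[:3,3]+[0,0,120]);go([520,-200,340],down(90));go([520,100,340],down(90))"
```

```text
t 5.1 p [ 494.2 -342.3   18.2] xang 67.18 tilt [ 0.001  0.002 -1.   ] F [-0.3  0.  -0.3] w 33.8 q [ 0.33  0.83  0.41  1.76 -0.5   0.66  0.62]
slide [0.03, 0.0, -12.0] rot [0.0, 0.0, 0.0]
slide [14.19, -3.14, -32.15] rot [0.0, -0.1, -22.8]
slide [41.85, -14.77, -32.09] rot [0.0, -0.1, -22.8]
```

Request:
arm_command:
  targets:
    - {"hand": 0,"slide": [0,0,-5],"rotation": [0,0,0]}
    - {"hand": 0,"slide": [0,0,-10],"rotation": [0,0,0]}
    - {"hand": 0,"slide": [0,0,-15],"rotation": [0,0,0]}
    - {"hand": 0,"slide": [14,-3,-32],"rotation": [0,0,-23]}
    - {"hand": 0,"slide": [14,-3,-32],"rotation": [0,0,-23]}
    - {"hand": 0,"slide": [14,-3,-32],"rotation": [0,0,-23]}
    - {"hand": 0,"slide": [14,-3,-32],"rotation": [0,0,-23]}
    - {"hand": 0,"slide": [14,-3,-32],"rotation": [0,0,-23]}
    - {"hand": 0,"slide": [28,-9,-32],"rotation": [0,0,-23]}
    - {"hand": 0,"slide": [28,-9,-32],"rotation": [0,0,-23]}

```text
time_s: 6.1
eef_pos: [519.5, -101.9, 339.1]
orientation: [0.0, 0.707, 0.707, 0.001]
contact_force: [1.0, 0.3, -2.1]
width: 33.7
```

```bash
python3 -c "
from h import *
st();go([560,90,300],down(90))"
```

```text
t 6.1 p [ 519.5 -101.9  339.1] xang 90.0 tilt [ 0.002  0.002 -1.   ] F [ 1.   0.3 -2.1] w 33.7 q [-0.17  0.35  0.47  1.58 -0.17  1.25  0.33]
slide [19.18, 4.04, 3.95] rot [0.1, -0.1, 0.0]
```

Request:
arm_command:
  targets:
    - {"hand": 0,"slide": [20.5,2.5,4],"rotation": [0,0,0]}
    - {"hand": 0,"slide": [20.5,2.5,4],"rotation": [0,0,0]}
    - {"hand": 0,"slide": [20.5,2.5,4],"rotation": [0,0,0]}
    - {"hand": 0,"slide": [20.5,2.5,4],"rotation": [0,0,0]}
    - {"hand": 0,"slide": [20.5,2.5,8],"rotation": [0,0,0]}
    - {"hand": 0,"slide": [20.5,2.5,8],"rotation": [0,0,0]}
    - {"hand": 0,"slide": [20.5,2.5,8],"rotation": [0,0,0]}

```text
time_s: 6.8
eef_pos: [544.2, 101.9, 259.3]
orientation: [0.0, 0.708, 0.707, 0.0]
contact_force: [1.1, -1.2, -1.6]
width: 34.0
```

```bash
python3 -c "
from h import *
st();
im,T=snap('wrist','w4');np.save('w4.npy',T);crop('w4','w4c',150,0,420,200,2.9)"
```

```text
t 6.8 p [544.2 101.9 259.3] xang 89.93 tilt [ 0. -0. -1.] F [ 1.1 -1.2 -1.6] w 34.0 q [-0.49  0.45  0.4   1.66 -0.19  1.08 -0.04]
```

View pics/w4c.png

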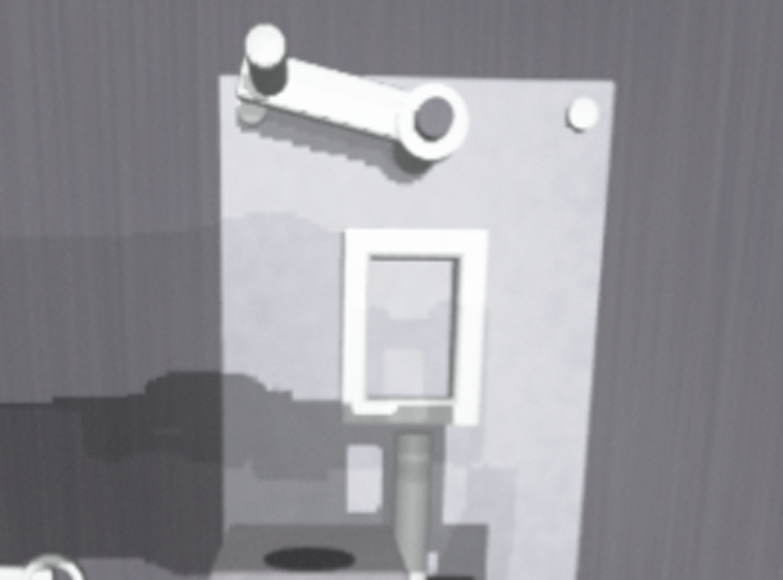

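```bash
python3 -c "
from h import *
T=np.load('w4.npy')
f=lambda x,y,z:onz('wrist',150+(x+.5)/2.9-.5,(y+.5)/2.9-.5,z,T)
P=np.array([f(*p,24) for p in [(344,230),(488,230),(478,424),(343,424)]]);print(P.round(1),P.mean(0).round(1),[round(float(np.linalg.norm(P[i]-P[i-1])),1) for i in range(4)])
I=np.array([f(*p,20) for p in [(368,257),(460,257),(453,398),(364,398)]]);print('inner',I.round(1),I.mean(0).round(1))
B=np.array([f(*p,10) for p in [(220,76),(614,82),(579,580),(222,500)]]);print('bed',B.round(1))
print('pivot',f(434,118,64).round(1),f(434,118,72).round(1),'pin',f(265,45,104).round(1))
c=arm.get_calibration('wrist')
print('held block exp', proj('wrist',T[:3,3]+[0,0,0],T))
"
```

```text
[[559.5 208.9  24. ]
 [620.5 209.   24. ]
 [619.6 127.   24. ]
 [559.7 127.   24. ]] [589.9 168.   24. ] [81.9, 61.0, 82.0, 59.9]
inner [[570.1 198.2  20. ]
 [609.7 198.3  20. ]
 [608.7 138.1  20. ]
 [569.1 138.1  20. ]] [589.4 168.2  20. ]
bed [[507.1 272.8  10. ]
 [674.6 271.1  10. ]
 [674.   51.2  10. ]
 [504.   90.2  10. ]]
pivot [591.2 244.7  64. ] [590.2 243.   72. ] pin [530.4 258.4 104. ]
held block exp [255.55911753 232.59841876]
```

```bash
python3 -c "
from h import *
crop('w4','w4d',190,150,350,270,5)"
```

```text
(no output)
```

View pics/w4d.png

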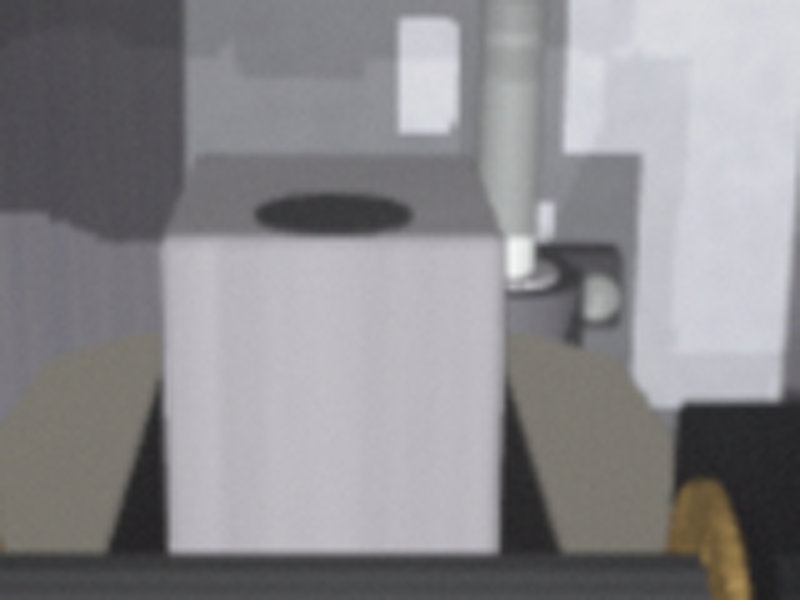

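```bash
python3 -c "
from h import *
T=np.load('w4.npy');p=T[:3,3]
f=lambda x,y,z:onz('wrist',190+(x+.5)/5-.5,150+(y+.5)/5-.5,z,T)-p
print(f(163,237,p[2]+22),f(502,237,p[2]+22)); print(f(193,157,p[2]-18),f(478,157,p[2]-18))
go([589.7,168,120],down(89.5))
"
```

```text
[-15.90144429  26.94448352  22.        ] [16.55610956 26.92212602 22.        ]
[-16.53586422  26.09311273 -18.        ] [ 17.91201332  26.07019714 -18.        ]
slide [6.71, 4.36, 14.09] rot [0.2, -0.0, 0.3]
```

Request:
arm_command:
  targets:
    - {"hand": 0,"slide": [6.7,4.4,3],"rotation": [0,0,0.5]}
    - {"hand": 0,"slide": [6.7,4.4,6],"rotation": [0,0,0.5]}
    - {"hand": 0,"slide": [6.7,4.4,10],"rotation": [0,0,0.5]}
    - {"hand": 0,"slide": [6.7,4.4,14],"rotation": [0,0,0.5]}
    - {"hand": 0,"slide": [6.7,4.4,18],"rotation": [0,0,0.5]}
    - {"hand": 0,"slide": [6.7,4.4,18],"rotation": [0,0,0.5]}
    - {"hand": 0,"slide": [6.7,4.4,18],"rotation": [0,0,0.5]}

```text
time_s: 7.55
eef_pos: [592.1, 166.3, 82.9]
orientation: [0.002, 0.712, 0.702, 0.002]
contact_force: [0.3, -0.2, -0.5]
width: 33.8
```

```bash
python3 -c "
from h import *
st();
im,T=snap('wrist','w5');np.save('w5.npy',T);crop('w5','w5d',170,70,350,250,4)"
```

```text
t 7.55 p [592.1 166.3  82.9] xang 89.18 tilt [ 0.007  0.    -1.   ] F [ 0.3 -0.2 -0.5] w 33.8 q [-0.5   0.73  0.32  1.69 -0.3   0.77 -0.06]
```

View pics/w5d.png

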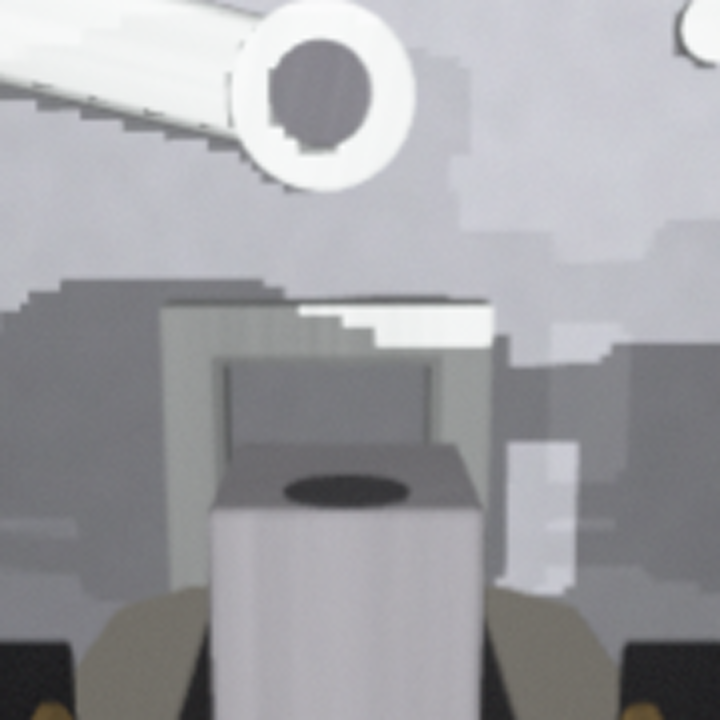

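```bash
python3 -c "
from h import *
T=np.load('w5.npy');p=T[:3,3]
f=lambda x,y,z:onz('wrist',170+(x+.5)/4-.5,70+(y+.5)/4-.5,z,T)
a,b=f(161,304,24),f(493,301,24);print('outer',a,b,(a+b)/2-[0,41,0],np.degrees(np.arctan2((b-a)[1],(b-a)[0])))
a,b=f(214,357,24),f(440,357,24);print('mouth',a,b,(a+b)/2)
print('pivot',f(324,95,64),f(320,95,72))
R0=T[:3,:3]
for (x1,x2,y,dz) in ((209,483,507,22),(232,457,445,-18)):
  # heights along tool axis
  a,b=f(x1,y,p[2]+dz),f(x2,y,p[2]+dz); m=(a+b)/2-p; print('blk',dz,(a-p).round(1),(b-p).round(1),'center rel',m-[0,28,0])
"
```

```text
outer [560.16803341 210.07308708  24.        ] [619.89678463 209.73839523  24.        ] [590.03240902 168.90574115  24.        ] -0.3210552660758909
mouth [569.33298908 200.33821592  24.        ] [610.3831138 199.7278902  24.       ] [589.85805144 200.03305306  24.        ]
pivot [590.50006002 243.35901097  64.        ] [590.03138459 242.88411095  72.        ]
blk 22 [-15.8  27.5  22. ] [16.9 27.  22. ] center rel [ 0.55841626 -0.76786428 22.        ]
blk -18 [-16.4  26.4 -18. ] [ 17.6  25.9 -18. ] center rel [  0.57828265  -1.83745339 -18.        ]
```

```bash
python3 -c "
from h import *
st();go([589.4,169.8,55],down(89.5))"
```

```text
t 7.6 p [593.1 166.9  84.1] xang 89.21 tilt [ 0.01   0.001 -1.   ] F [ 0.3 -0.1 -0.7] w 33.5 q [-0.5   0.73  0.32  1.69 -0.3   0.77 -0.06]
slide [0.28, -0.4, 2.91] rot [0.5, -0.1, -0.3]
```

Request:
arm_command:
  targets:
    - {"hand": 0,"slide": [0.28,-0.4,1.5],"rotation": [0.5,-0.1,-0.3]}
    - {"hand": 0,"slide": [0.28,-0.4,2.9],"rotation": [0.5,-0.1,-0.3]}
    - {"hand": 0,"slide": [0.28,-0.4,2.9],"rotation": [0.5,-0.1,-0.3]}
    - {"hand": 0,"slide": [0.28,-0.4,2.9],"rotation": [0.5,-0.1,-0.3]}

```text
time_s: 8.0
eef_pos: [589.1, 169.8, 54.8]
orientation: [0.0, 0.71, 0.704, -0.0]
contact_force: [0.3, -0.7, -1.7]
width: 33.5
```

```bash
python3 -c "
from h import *
st();go([589.4,169.8,40],down(89.5));go([589.4,169.8,28],down(89.5))"
```

```text
t 8.0 p [589.1 169.8  54.8] xang 89.51 tilt [-0.    -0.001 -1.   ] F [ 0.3 -0.7 -1.7] w 33.5 q [-0.49  0.77  0.3   1.7  -0.31  0.72 -0.05]
slide [0.0, 0.03, 1.48] rot [-0.0, 0.0, 0.0]
slide [0.0, 0.03, 2.68] rot [-0.0, 0.0, 0.0]
```

Request:
arm_command:
  targets:
    - {"hand": 0,"slide": [0,0,0.7],"rotation": [0,0,0]}
    - {"hand": 0,"slide": [0,0,1.3],"rotation": [0,0,0]}
    - {"hand": 0,"slide": [0,0,1.8],"rotation": [0,0,0]}
    - {"hand": 0,"slide": [0,0,2.2],"rotation": [0,0,0]}
    - {"hand": 0,"slide": [0,0,2.5],"rotation": [0,0,0]}
    - {"hand": 0,"slide": [0,0,2.7],"rotation": [0,0,0]}
    - {"hand": 0,"slide": [0,0,2.7],"rotation": [0,0,0]}

```text
time_s: 8.7
eef_pos: [589.1, 169.7, 28.2]
orientation: [0.0, 0.71, 0.704, -0.0]
contact_force: [-1.3, -0.7, 1.2]
width: 34.1
```

```bash
python3 -c "
from h import *
st();
im,T=snap('wrist','w6')"
```

```text
t 8.7 p [589.1 169.7  28.2] xang 89.51 tilt [-0.    -0.001 -1.   ] F [-1.3 -0.7  1.2] w 34.1 q [-0.48  0.8   0.28  1.72 -0.33  0.67 -0.03]
```

View pics/w6.png

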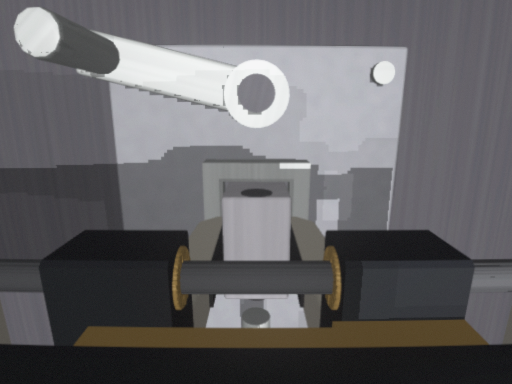

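Request:
arm_command:
  targets:
    - {"hand": 60,"slide": [0,0,0],"rotation": [0,0,0]}
    - {"hand": 60,"slide": [0,0,0],"rotation": [0,0,0]}
    - {"hand": 60,"slide": [0,0,0],"rotation": [0,0,0]}
    - {"hand": 60,"slide": [0,0,0],"rotation": [0,0,0]}
    - {"hand": 60,"slide": [0,0,-3],"rotation": [0,0,0]}
    - {"hand": 60,"slide": [0,0,-8],"rotation": [0,0,0]}
    - {"hand": 60,"slide": [0,0,-12],"rotation": [0,0,0]}
    - {"hand": 60,"slide": [-5,0,-15],"rotation": [0,0,0]}
    - {"hand": 60,"slide": [-5,0,-15],"rotation": [0,0,0]}
    - {"hand": 60,"slide": [-5,0,-15],"rotation": [0,0,0]}

```text
time_s: 9.75
eef_pos: [589.5, 117.0, 179.6]
orientation: [0.001, 0.712, 0.702, 0.001]
contact_force: [-0.4, -0.0, -0.0]
width: 56.1
```

```bash
python3 -c "
from h import *
st();
im,T=snap('wrist','w7');np.save('w7.npy',T);crop('w7','w7d',100,0,400,220,2.6)"
```

```text
t 9.75 p [589.5 117.  179.6] xang 89.23 tilt [ 0.003 -0.001 -1.   ] F [-0.4 -0.  -0. ] w 56.1 q [-0.45  0.6   0.36  1.63 -0.25  0.95 -0.02]
```

View pics/w7d.png

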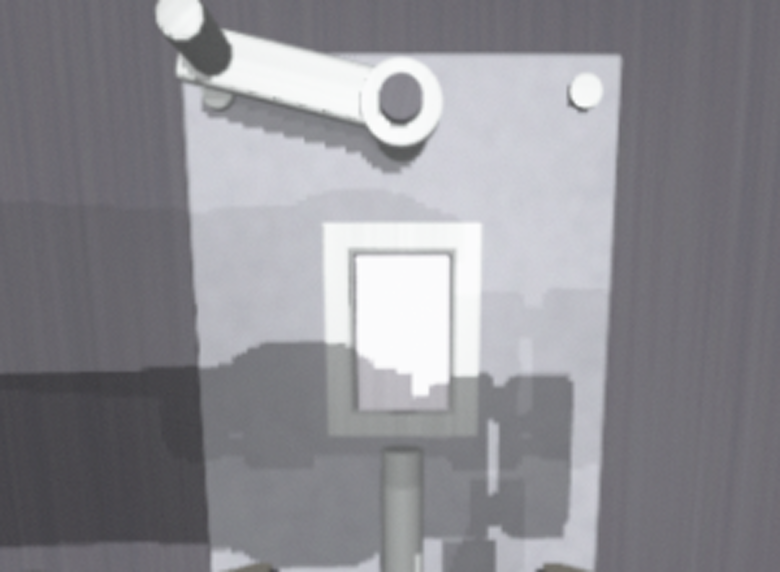

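```bash
python3 -c "
from h import *
T=np.load('w7.npy')
f=lambda x,y,z:onz('wrist',100+(x+.5)/2.6-.5,(y+.5)/2.6-.5,z,T)
pin=f(181,16,104);print('pin',pin,'base',f(212,62,64));pv=f(401,101,68);print('pv',pv)
a=np.array([f(*p,24) for p in [(323,223),(481,222),(477,437),(329,437)]]);print(a.round(1),a.mean(0))
b=np.array([f(*p,50) for p in [(356,253),(449,253),(447,411),(359,411)]]);print(b.round(1),b.mean(0))
d=pin-[590.3,243.3,104];print(np.hypot(*d[:2]),np.arctan2(-d[0],-d[1])+0.009)
go([pin[0],pin[1],150],down(90));go([pin[0],pin[1],74],down(90))
"
```

```text
pin [530.46376886 258.00177794 104.        ] base [529.59001737 256.68305587  64.        ]
pv [589.87936094 243.17263188  68.        ]
[[559.6 210.   24. ]
 [619.6 209.6  24. ]
 [618.6 126.8  24. ]
 [559.1 127.6  24. ]] [589.21669434 168.49703575  24.        ]
[[573.3 197.5  50. ]
 [606.  197.1  50. ]
 [605.2 141.2  50. ]
 [572.9 141.6  50. ]] [589.37476283 169.36744636  50.        ]
61.61588133034276 1.82072410577232
slide [13.8, -5.94, 2.81] rot [-0.0, -0.0, -0.6]
slide [13.8, -5.94, 10.41] rot [-0.0, -0.0, -0.6]
```

Request:
arm_command:
  targets:
    - {"hand": 60,"slide": [13.8,-6,3],"rotation": [0,0,-0.6]}
    - {"hand": 60,"slide": [13.8,-6,3],"rotation": [0,0,-0.6]}
    - {"hand": 60,"slide": [13.8,-6,3],"rotation": [0,0,-0.6]}
    - {"hand": 60,"slide": [13.8,-6,3],"rotation": [0,0,-0.6]}
    - {"hand": 60,"slide": [13.8,-6,5],"rotation": [0,0,-0.6]}
    - {"hand": 60,"slide": [13.8,-6,5],"rotation": [0,0,-0.6]}

```text
time_s: 10.4
eef_pos: [526.5, 259.1, 124.4]
orientation: [-0.002, 0.706, 0.708, -0.004]
contact_force: [-0.9, -0.3, -0.7]
width: 56.0
```

```bash
python3 -c "
from h import *
st();go([530.2,257.7,74],down(90))"
```

```text
t 10.4 p [526.5 259.1 124.4] xang 90.2 tilt [-0.008 -0.003 -1.   ] F [-0.9 -0.3 -0.7] w 56.0 q [-0.7   0.65  0.34  1.72 -0.28  0.83 -0.23]
slide [-0.13, 0.41, 5.04] rot [-0.5, 0.2, 0.2]
```

Request:
arm_command:
  targets:
    - {"hand": 60,"slide": [-0.1,0.4,0.5],"rotation": [-0.5,0.2,0]}
    - {"hand": 60,"slide": [-0.1,0.4,2],"rotation": [-0.5,0.2,0]}
    - {"hand": 60,"slide": [-0.1,0.4,4],"rotation": [-0.5,0.2,0]}
    - {"hand": 60,"slide": [-0.1,0.4,5],"rotation": [-0.5,0.2,0]}
    - {"hand": 0,"slide": [-0.1,0.4,5],"rotation": [-0.5,0.2,0]}
    - {"hand": 0,"slide": [-0.1,0.4,5],"rotation": [-0.5,0.2,0]}
    - {"hand": 0,"slide": [-0.1,0.4,5],"rotation": [-0.5,0.2,0]}
    - {"hand": 0,"slide": [-0.1,0.4,5],"rotation": [-0.5,0.2,0]}
    - {"hand": 0,"slide": [-0.1,0.4,5],"rotation": [-0.5,0.2,0]}
    - {"hand": 0,"slide": [-0.1,0.4,5],"rotation": [-0.5,0.2,0]}

```text
time_s: 11.4
eef_pos: [529.6, 258.2, 74.8]
orientation: [-0.0, 0.706, 0.708, 0.0]
contact_force: [0.6, -0.0, 3.3]
width: 13.4
```

```bash
python3 -c "
from h import *
st();"
```

```text
t 11.4 p [529.6 258.2  74.8] xang 90.2 tilt [-0.     0.001 -1.   ] F [ 0.6 -0.   3.3] w 13.4 q [-0.68  0.71  0.31  1.76 -0.31  0.71 -0.2 ]
```

```bash
cat > arc.py <<'E'
from h import *
import sys
T=pose();p=T[:3,3];c=np.array([590.2,243.3]);d=p[:2]-c
print('r',np.hypot(*d),'a',np.arctan2(-d[0],-d[1])+.009)
a0=np.arctan2(-d[0],-d[1])
for a in np.linspace(a0,float(sys.argv[1])-.009,int(sys.argv[2])+1)[1:]:
    w=np.array([*(c+62*np.array([-np.sin(a),-np.cos(a)])),p[2]]); print(round(a,2),(T[:3,:3].T@(w-p)/10).round(2).tolist())
E
python3 arc.py 0.85 9
```

```text
r 62.36505533753042 a 1.8212595364270667
1.7 [-0.67, -0.09, -0.0]
1.6 [-1.33, -0.15, -0.0]
1.49 [-2.0, -0.13, -0.0]
1.38 [-2.66, -0.04, -0.0]
1.27 [-3.31, 0.12, -0.0]
1.16 [-3.94, 0.35, -0.0]
1.06 [-4.54, 0.64, -0.01]
0.95 [-5.11, 1.0, -0.01]
0.84 [-5.63, 1.41, -0.01]
```

Request:
arm_command:
  targets:
    - {"hand": 0,"slide": [-0.65,-0.1,0],"rotation": [0,0,0]}
    - {"hand": 0,"slide": [-1.3,-0.15,0],"rotation": [0,0,0]}
    - {"hand": 0,"slide": [-2.0,-0.13,0],"rotation": [0,0,0]}
    - {"hand": 0,"slide": [-2.65,-0.05,0],"rotation": [0,0,0]}
    - {"hand": 0,"slide": [-3.3,0.1,0],"rotation": [0,0,0]}
    - {"hand": 0,"slide": [-3.95,0.35,0],"rotation": [0,0,0]}
    - {"hand": 0,"slide": [-4.55,0.65,0],"rotation": [0,0,0]}
    - {"hand": 0,"slide": [-5.1,1.0,0],"rotation": [0,0,0]}
    - {"hand": 0,"slide": [-5.65,1.4,0],"rotation": [0,0,0]}

```text
time_s: 12.3
eef_pos: [538.7, 201.8, 74.7]
orientation: [-0.004, 0.705, 0.709, -0.003]
contact_force: [-8.8, -0.1, 7.7]
width: 13.6
```

```bash
python3 -c "
from h import *
st()"; python3 arc.py 0 9
```

```text
t 12.3 p [538.7 201.8  74.7] xang 90.36 tilt [-0.011  0.001 -1.   ] F [-8.8 -0.1  7.7] w 13.6 q [-0.58  0.7   0.29  1.79 -0.3   0.7  -0.11]
r 66.11928739974542 a 0.9008376412767349
0.79 [-0.21, 0.73, -0.01]
0.69 [-0.63, 1.19, -0.01]
0.59 [-1.0, 1.68, -0.02]
0.49 [-1.33, 2.21, -0.03]
0.39 [-1.6, 2.77, -0.03]
0.29 [-1.81, 3.35, -0.04]
0.19 [-1.96, 3.96, -0.05]
0.09 [-2.05, 4.57, -0.05]
-0.01 [-2.08, 5.19, -0.06]
```

```bash
python3 -c "
from h import *
snap('wrist','w8');snap('top','t8');crop('t8','t8c',140,140,260,220,5);st()"
```

```text
t 12.4 p [539.9 199.9  74.7] xang 90.22 tilt [-0.009 -0.001 -1.   ] F [-6.4 -1.9  6.2] w 13.5 q [-0.58  0.7   0.3   1.79 -0.3   0.7  -0.11]
```

View pics/w8.png

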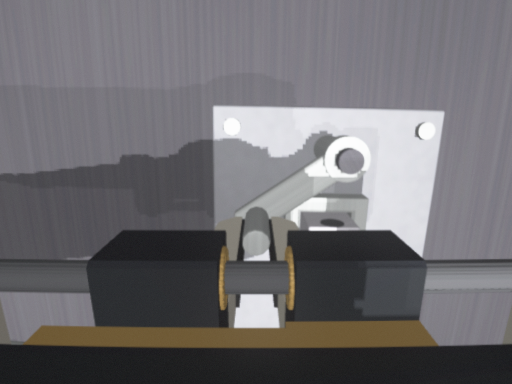

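View pics/t8c.png

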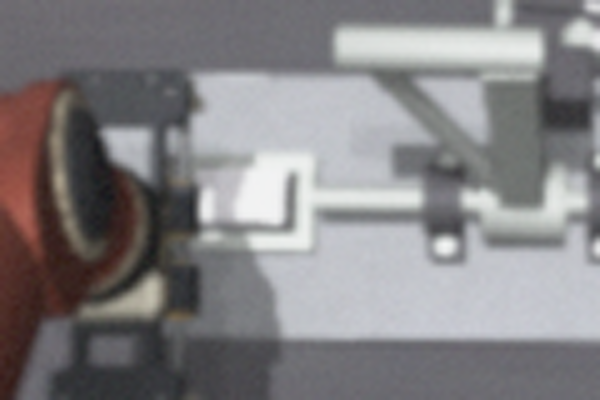

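```bash
python3 -c "
from h import *
T=pose();print(onz('wrist',257,215,104,T),onz('wrist',350,161,68,T))"
```

```text
[540.80658072 220.24804468 104.        ] [592.43087905 240.21155182  68.        ]
```

Request:
arm_command:
  targets:
    - {"hand": 40,"slide": [0,0,0],"rotation": [0,0,0]}
    - {"hand": 40,"slide": [0,0,0],"rotation": [0,0,0]}
    - {"hand": 40,"slide": [0,0,0],"rotation": [0,0,0]}
    - {"hand": 40,"slide": [0,0,0],"rotation": [0,0,0]}
    - {"hand": 40,"slide": [0,0,0],"rotation": [0,0,0]}

```text
time_s: 12.9
eef_pos: [540.1, 199.9, 74.6]
orientation: [-0.003, 0.706, 0.708, -0.003]
contact_force: [-0.5, 0.8, 0.2]
width: 37.1
```

```bash
python3 -c "
from h import *
im,T=snap('wrist','w9');st();crop('w9','w9d',200,100,400,260,4)"
```

```text
t 12.95 p [540.1 199.9  74.6] xang 90.22 tilt [-0.009 -0.001 -1.   ] F [-0.   0.4  0.5] w 37.6 q [-0.58  0.7   0.3   1.79 -0.3   0.7  -0.11]
```

View pics/w9d.png

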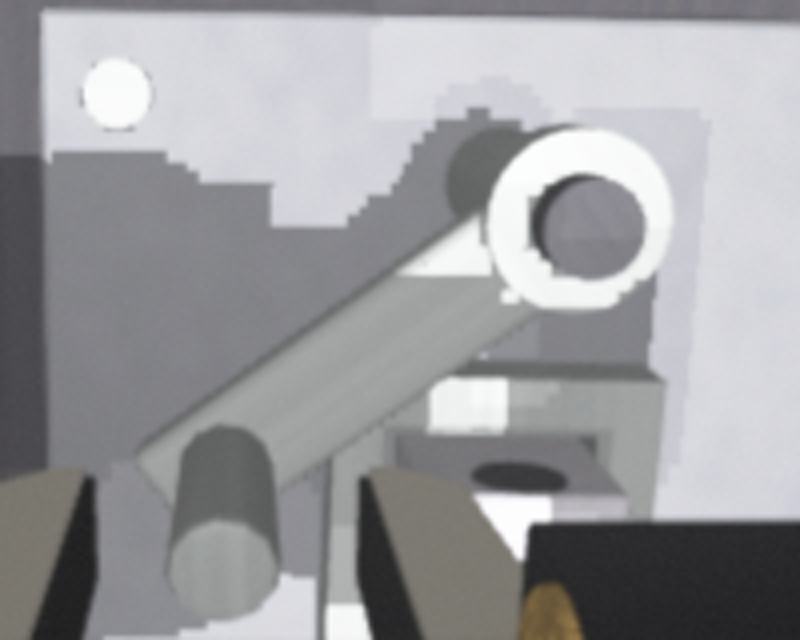

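```bash
python3 -c "
from h import *
T=pose();f=lambda x,y,z:onz('wrist',200+(x+.5)/4-.5,100+(y+.5)/4-.5,z,T)
pin=f(223,568,104);b=f(222,472,64);print(pin,b);pv=f(582,220,64);print(pv)
for c in (np.array([590.2,243.3,0]),pv):
  d=pin-c;print(np.hypot(*d[:2]),np.arctan2(-d[0],-d[1])+.009)
"
```

```text
[540.28089458 207.12074087 104.        ] [539.69692998 205.24147199  64.        ]
[590.71774634 243.29219623  64.        ]
61.651081719827296 0.952646932214463
62.066498194434466 0.9576440528601251
```

```bash
python3 -c "
from h import *
go([540.2,206.8,74],down(45))"
```

```text
slide [0.69, 0.02, 0.06] rot [-0.5, 0.2, 45.2]
```

Request:
arm_command:
  targets:
    - {"hand": 40,"slide": [0.7,0,0],"rotation": [0,0,8]}
    - {"hand": 40,"slide": [0.7,0,0],"rotation": [0,0,16]}
    - {"hand": 40,"slide": [0.7,0,0],"rotation": [0,0,24]}
    - {"hand": 40,"slide": [0.7,0,0],"rotation": [0,0,32]}
    - {"hand": 40,"slide": [0.7,0,0],"rotation": [0,0,40]}
    - {"hand": 40,"slide": [0.7,0,0],"rotation": [-0.5,0.2,45]}
    - {"hand": 0,"slide": [0.7,0,0],"rotation": [-0.5,0.2,45]}
    - {"hand": 0,"slide": [0.7,0,0],"rotation": [-0.5,0.2,45]}
    - {"hand": 0,"slide": [0.7,0,0],"rotation": [-0.5,0.2,45]}
    - {"hand": 0,"slide": [0.7,0,0],"rotation": [-0.5,0.2,45]}

```text
time_s: 13.95
eef_pos: [540.3, 206.8, 74.6]
orientation: [0.0, 0.923, 0.385, 0.0]
contact_force: [1.5, -0.0, -0.1]
width: 13.5
```

```bash
cat > arc2.py <<'E'
from h import *
import sys
T=pose();p=T[:3,3];c=np.array([590.3,243.3]);d=p[:2]-c
a0=np.arctan2(-d[0],-d[1]);print('r',np.hypot(*d),'a',a0+.009)
x0=np.degrees(np.arctan2(T[1,0],T[0,0])); xe=float(sys.argv[3]); n=int(sys.argv[2])
for i,a in enumerate(np.linspace(a0,float(sys.argv[1])-.009,n+1)[1:]):
    w=np.array([*(c+62*np.array([-np.sin(a),-np.cos(a)])),p[2]]); print(round(a,2),(T[:3,:3].T@(w-p)/10).round(2).tolist(),round(-(xe-x0)*(i+1)/n,1))
E
python3 -c "
from h import *
st()"; python3 arc2.py 0.0 12 88
```

```text
t 13.95 p [540.3 206.8  74.6] xang 45.26 tilt [ 0.001 -0.001 -1.   ] F [ 1.5 -0.  -0.1] w 13.5 q [-0.72  0.74  0.52  1.8  -0.51  0.75 -0.71]
r 61.914848346803495 a 0.9493918376788437
0.86 [-0.07, 0.49, 0.0] -3.6
0.78 [-0.09, 0.98, 0.0] -7.1
0.7 [-0.07, 1.47, 0.0] -10.7
0.62 [-0.01, 1.95, 0.0] -14.2
0.54 [0.08, 2.43, 0.0] -17.8
0.47 [0.22, 2.91, 0.0] -21.4
0.39 [0.39, 3.37, 0.0] -24.9
0.31 [0.59, 3.81, 0.0] -28.5
0.23 [0.84, 4.24, 0.0] -32.1
0.15 [1.11, 4.64, 0.0] -35.6
0.07 [1.41, 5.03, 0.01] -39.2
-0.01 [1.75, 5.39, 0.01] -42.7
```

Request:
arm_command:
  targets:
    - {"hand": 0,"slide": [-0.07,0.5,0],"rotation": [0,0,-3.5]}
    - {"hand": 0,"slide": [-0.1,1.0,0],"rotation": [0,0,-7]}
    - {"hand": 0,"slide": [-0.07,1.5,0],"rotation": [0,0,-10.5]}
    - {"hand": 0,"slide": [0,1.95,0],"rotation": [0,0,-14]}
    - {"hand": 0,"slide": [0.1,2.45,0],"rotation": [0,0,-18]}
    - {"hand": 0,"slide": [0.2,2.9,0],"rotation": [0,0,-21.5]}
    - {"hand": 0,"slide": [0.4,3.35,0],"rotation": [0,0,-25]}
    - {"hand": 0,"slide": [0.6,3.8,0],"rotation": [0,0,-28.5]}
    - {"hand": 0,"slide": [0.85,4.25,0],"rotation": [0,0,-32]}
    - {"hand": 0,"slide": [1.1,4.65,0],"rotation": [0,0,-35.5]}

```text
time_s: 14.95
eef_pos: [578.2, 182.0, 74.6]
orientation: [-0.002, 0.76, 0.65, -0.002]
contact_force: [-4.7, -0.0, 2.8]
width: 13.5
```

```bash
python3 -c "
from h import *
st()"; python3 arc2.py 0.0 5 88
```

```text
t 14.95 p [578.2 182.   74.6] xang 81.03 tilt [-0.006 -0.001 -1.   ] F [-4.7 -0.   2.8] w 13.5 q [-0.55  0.74  0.34  1.71 -0.34  0.76 -0.19]
r 62.489779109158526 a 0.20315350126771184
0.15 [0.04, 0.25, -0.0] -1.4
0.11 [0.05, 0.51, -0.0] -2.8
0.07 [0.07, 0.76, -0.0] -4.2
0.03 [0.09, 1.01, -0.01] -5.6
-0.01 [0.13, 1.26, -0.01] -7.0
```

Request:
arm_command:
  targets:
    - {"hand": 0,"slide": [0.05,0.4,0],"rotation": [0,0,-2]}
    - {"hand": 0,"slide": [0.05,0.8,0],"rotation": [0,0,-4]}
    - {"hand": 0,"slide": [0.1,1.1,0],"rotation": [0,0,-6]}
    - {"hand": 0,"slide": [0.1,1.3,0],"rotation": [0,0,-7]}
    - {"hand": 0,"slide": [0.1,1.4,0],"rotation": [0,0,-7]}
    - {"hand": 0,"slide": [0.1,1.4,0],"rotation": [0,0,-7]}
    - {"hand": 0,"slide": [0.1,1.4,0],"rotation": [0,0,-7]}

```text
time_s: 15.65
eef_pos: [589.0, 180.4, 74.4]
orientation: [-0.004, 0.719, 0.695, -0.005]
contact_force: [-8.0, -1.4, 8.0]
width: 13.4
```

```bash
python3 -c "
from h import *
st()"; python3 arc2.py 0.0 1 88
```

```text
t 15.65 p [589.  180.4  74.4] xang 88.04 tilt [-0.013 -0.001 -1.   ] F [-8.  -1.4  8. ] w 13.4 q [-0.51  0.75  0.31  1.67 -0.3   0.78 -0.1 ]
r 62.953491843602144 a 0.030281106702858163
-0.01 [0.1, 0.19, -0.0] 0.0
```

Request:
arm_command:
  targets:
    - {"hand": 45,"slide": [0,0,0],"rotation": [0,0,0]}
    - {"hand": 45,"slide": [0,0,0],"rotation": [0,0,0]}
    - {"hand": 45,"slide": [0,0,0],"rotation": [0,0,0]}
    - {"hand": 45,"slide": [0,0,0],"rotation": [0,0,0]}
    - {"hand": 45,"slide": [0,0,-3],"rotation": [0,0,0]}
    - {"hand": 45,"slide": [0,0,-8],"rotation": [0,0,0]}
    - {"hand": 45,"slide": [0,0,-13],"rotation": [0,0,0]}
    - {"hand": 45,"slide": [0,0,-18],"rotation": [0,0,0]}
    - {"hand": 45,"slide": [-3,-6,-22],"rotation": [0,0,0]}
    - {"hand": 45,"slide": [-6,-10,-24],"rotation": [0,0,0]}

```text
time_s: 16.65
eef_pos: [515.0, 139.8, 304.1]
orientation: [-0.003, 0.718, 0.696, -0.003]
contact_force: [-0.2, 0.1, 0.2]
width: 42.0
```

```bash
python3 - <<'E'
from h import *
st(); snap('wrist','w10');snap('top','t10');snap('scene','s10')
jt=lambda x,y:(140+x/4.5,130+y/4.5); js=lambda x,y:(200+x/4.4,160+y/4.4)
for n,a,b in (('foot',(702,55),(75,305)),('legroot',(520,75),(262,330)),('blob',(570,50),(215,352)),('tubeL',(488,87),(292,175)),('tubeR',(302,87),(474,177))):
    x,e=tri(ray('top',*jt(*a)),ray('scene',*js(*b)));print(n,x.round(1),round(e[0],1))
E
```

```text
t 16.65 p [515.  139.8 304.1] xang 88.17 tilt [-0.009  0.    -1.   ] F [-0.2  0.1  0.2] w 42.0 q [-0.58  0.38  0.41  1.63 -0.16  1.18 -0.17]
foot [ 673.2 -153.7  165.1] 1.6
legroot [667.7 -42.  136.8] 1.3
blob [684.1 -71.9 135.7] 3.0
tubeL [636.1 -26.  239.9] 0.7
tubeR [636.4  79.5 240.1] 0.9
```

View pics/w10.png

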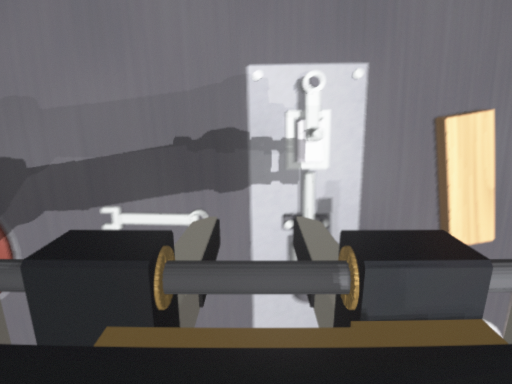

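View pics/s10.png

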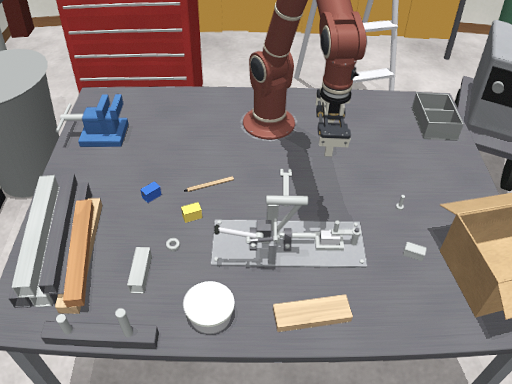

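```bash
python3 - <<'E'
from h import *
crop('w10','w10d',240,50,390,200,5)
E
```

```text
(no output)
```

View pics/w10d.png

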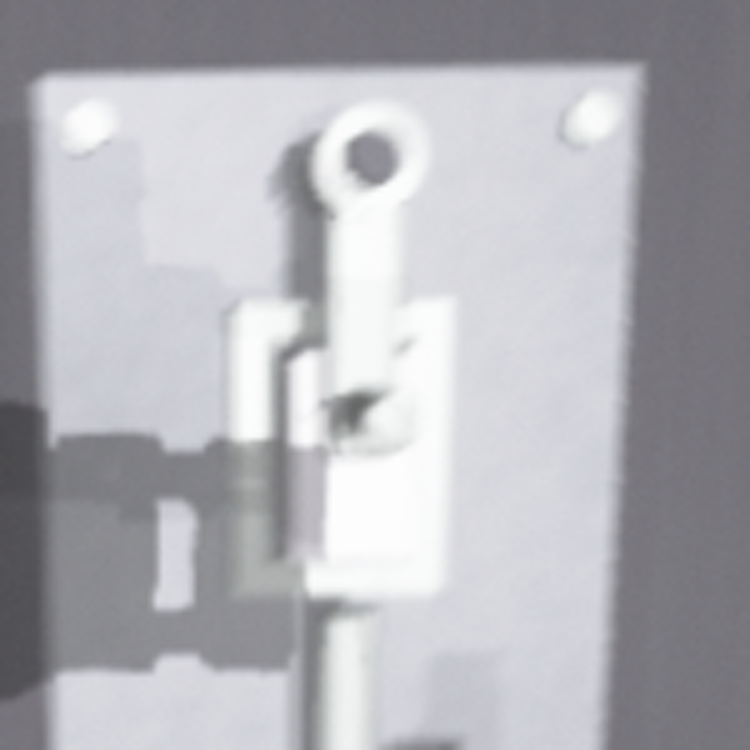

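```bash
python3 - <<'E'
from h import *
T=pose();f=lambda x,y,z:onz('wrist',240+(x+.5)/5-.5,50+(y+.5)/5-.5,z,T)
pin=f(382,420,104);pv=f(370,157,64);print(pin,pv); d=pin-pv;print(np.arctan2(-d[0],-d[1])+.009)
# arm edges at z64
a=[f(*p,64) for p in ((328,225),(330,380),(405,225),(392,345))];print(np.round(a,1))
go([640,-190,330],down(90));go([671,-117,175],down(90))
E
```

```text
[583.79061234 178.00840636 104.        ] [587.57410443 240.19856722  64.        ]
0.06976257978930234
[[577.1 224.2  64. ]
 [577.5 185.9  64. ]
 [596.4 223.6  64. ]
 [593.4 194.1  64. ]]
slide [-32.25, 13.76, -2.68] rot [-0.5, -0.0, -2.1]
slide [-24.85, 16.73, 12.8] rot [-0.5, -0.0, -2.1]
```

```bash
cat >> h.py <<'E'
Rp=R.from_euler('x',20,degrees=True).as_matrix()@down(90)
E
python3 -c "
from h import *
go([620,-60,320],down(90));go([670,-150,300],Rp)"
```

```text
slide [-19.33, 11.29, -1.64] rot [-0.5, -0.0, -2.1]
slide [-28.15, 16.64, 0.3] rot [-0.1, 19.9, -2.2]
```

Request:
arm_command:
  targets:
    - {"hand": 0,"slide": [-19,11,-2],"rotation": [0,0,-2]}
    - {"hand": 0,"slide": [-19,11,-2],"rotation": [0,0,-2]}
    - {"hand": 0,"slide": [-19,11,-2],"rotation": [0,0,-2]}
    - {"hand": 0,"slide": [-19,11,-2],"rotation": [0,0,-2]}
    - {"hand": 0,"slide": [-19,11,-2],"rotation": [0,0,-2]}
    - {"hand": 0,"slide": [-28,16.5,0.3],"rotation": [0,20,-2]}
    - {"hand": 0,"slide": [-28,16.5,0.3],"rotation": [0,20,-2]}
    - {"hand": 0,"slide": [-28,16.5,0.3],"rotation": [0,20,-2]}
    - {"hand": 0,"slide": [-28,16.5,0.3],"rotation": [0,20,-2]}
    - {"hand": 0,"slide": [-28,16.5,0.3],"rotation": [0,20,-2]}

```text
time_s: 17.8
eef_pos: [669.6, -147.9, 298.3]
orientation: [-0.125, 0.697, 0.695, 0.122]
contact_force: [0.5, 0.4, -0.1]
width: 0.9
```

```bash
python3 -c "
from h import *
st();go([679,-119,200],Rp);im,T=snap('wrist','w11')
print(proj('wrist',[671.4,-117.4,162],T),proj('wrist',[673,-153,172],T))"
```

```text
t 17.8 p [ 669.6 -147.9  298.3] xang 89.8 tilt [-0.003  0.345 -0.939] F [ 0.5  0.4 -0.1] w 0.9 q [ 0.2   0.71  0.31  1.09 -0.51  1.54  0.51]
slide [-0.67, 0.97, 10.22] rot [-0.2, -0.2, -0.2]
[258.09999913 198.39137851] [259.85152981 234.12977112]
```

View pics/w11.png

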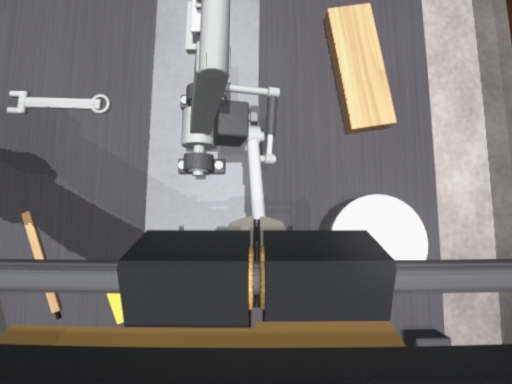

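Request:
arm_command:
  targets:
    - {"hand": 0,"slide": [-0.7,1,3],"rotation": [0,0,0]}
    - {"hand": 0,"slide": [-0.7,1,7],"rotation": [0,0,0]}
    - {"hand": 0,"slide": [-0.7,1,10],"rotation": [0,0,0]}
    - {"hand": 0,"slide": [-0.7,1,10.2],"rotation": [0,0,0]}
    - {"hand": 0,"slide": [-0.7,1,10.2],"rotation": [0,0,0]}

```text
time_s: 18.35
eef_pos: [680.4, -114.6, 202.7]
orientation: [-0.124, 0.694, 0.698, 0.123]
contact_force: [0.4, -0.4, 0.7]
width: 0.7
```

```bash
python3 -c "
from h import *
st();c=np.array([673.3,-118,162.]);d=np.array([-.238,0,-.971])
for k in (-5,0,10,20,40,60,80,100,112): print(k,end=' ');go(c+d*k)"
```

```text
t 18.35 p [ 680.4 -114.6  202.7] xang 90.29 tilt [-0.002  0.345 -0.939] F [ 0.4 -0.4  0.7] w 0.7 q [ 0.15  0.77  0.29  1.25 -0.54  1.33  0.56]
-5 slide [-1.56, -0.59, 3.25] rot [0.0, 0.0, 0.0]
0 slide [-1.72, -0.71, 3.71] rot [0.0, 0.0, 0.0]
10 slide [-2.06, -0.95, 4.62] rot [0.0, 0.0, 0.0]
20 slide [-2.39, -1.19, 5.53] rot [0.0, 0.0, 0.0]
40 slide [-3.06, -1.66, 7.36] rot [0.0, 0.0, 0.0]
60 slide [-3.73, -2.14, 9.18] rot [0.0, 0.0, 0.0]
80 slide [-4.39, -2.61, 11.0] rot [0.0, 0.0, 0.0]
100 slide [-5.06, -3.09, 12.83] rot [0.0, 0.0, 0.0]
112 slide [-5.46, -3.37, 13.92] rot [0.0, 0.0, 0.0]
```

Request:
arm_command:
  targets:
    - {"hand": 0,"slide": [-1.0,-0.4,2],"rotation": [0,0,0]}
    - {"hand": 0,"slide": [-1.55,-0.6,3.25],"rotation": [0,0,0]}
    - {"hand": 0,"slide": [-1.7,-0.7,3.7],"rotation": [0,0,0]}
    - {"hand": 0,"slide": [-2.05,-0.95,4.6],"rotation": [0,0,0]}
    - {"hand": 0,"slide": [-2.4,-1.2,5.5],"rotation": [0,0,0]}
    - {"hand": 0,"slide": [-2.7,-1.4,6.4],"rotation": [0,0,0]}

```text
time_s: 18.95
eef_pos: [667.6, -119.7, 134.5]
orientation: [-0.122, 0.695, 0.698, 0.124]
contact_force: [1.6, -2.5, 3.2]
width: -0.1
```

```bash
python3 -c "
from h import *
st();im,T=snap('wrist','w12');c=np.array([673.3,-118,162.]);d=np.array([-.238,0,-.971]);
print(T[:3,3]-c, (T[:3,3]-c)@d)
for k in (40,50,60,70,80,90,100,112): print(k,end=' ');go(c+d*k)"
```

```text
t 18.95 p [ 667.6 -119.7  134.5] xang 90.3 tilt [ 0.002  0.342 -0.94 ] F [ 1.6 -2.5  3.2] w -0.1 q [ 0.16  0.81  0.27  1.36 -0.57  1.18  0.64]
[ -5.72062222  -1.69064677 -27.49589486] 28.0600219991722
40 slide [-0.24, -0.19, 0.85] rot [0.0, 0.0, 0.0]
50 slide [-0.57, -0.43, 1.77] rot [0.0, 0.0, 0.0]
60 slide [-0.91, -0.67, 2.68] rot [0.0, 0.0, 0.0]
70 slide [-1.24, -0.9, 3.59] rot [0.0, 0.0, 0.0]
80 slide [-1.57, -1.14, 4.5] rot [0.0, 0.0, 0.0]
90 slide [-1.91, -1.38, 5.42] rot [0.0, 0.0, 0.0]
100 slide [-2.24, -1.61, 6.33] rot [0.0, 0.0, 0.0]
112 slide [-2.64, -1.9, 7.42] rot [0.0, 0.0, 0.0]
```

View pics/w12.png

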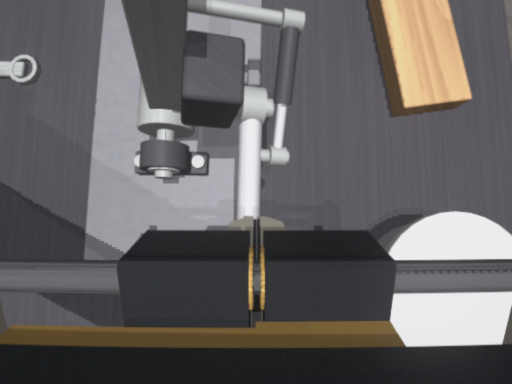

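Request:
arm_command:
  targets:
    - {"hand": 0,"slide": [-0.25,-0.4,0.85],"rotation": [0,0,0]}
    - {"hand": 0,"slide": [-0.6,-0.7,1.8],"rotation": [0,0,0]}
    - {"hand": 0,"slide": [-0.9,-0.95,2.7],"rotation": [0,0,0]}
    - {"hand": 0,"slide": [-1.25,-1.2,3.6],"rotation": [0,0,0]}
    - {"hand": 0,"slide": [-1.6,-1.4,4.5],"rotation": [0,0,0]}
    - {"hand": 0,"slide": [-1.9,-1.65,5.4],"rotation": [0,0,0]}
    - {"hand": 0,"slide": [-2.25,-1.85,6.3],"rotation": [0,0,0]}
    - {"hand": 0,"slide": [-2.6,-2.15,7.4],"rotation": [0,0,0]}
    - {"hand": 0,"slide": [-2.6,-2.15,7.4],"rotation": [0,0,0]}

```text
time_s: 19.9
eef_pos: [642.4, -117.3, 51.5]
orientation: [-0.126, 0.695, 0.697, 0.122]
contact_force: [-0.5, -0.1, 0.1]
width: 0.7
```

```bash
python3 -c "
from h import *
st();im,T=snap('wrist','w13');snap('scene','s13');crop('s13','s13c',200,160,380,280,4.4)"
```

```text
t 19.9 p [ 642.4 -117.3   51.5] xang 90.11 tilt [-0.007  0.345 -0.938] F [-0.5 -0.1  0.1] w 0.7 q [ 0.18  0.88  0.23  1.49 -0.61  1.02  0.73]
```

View pics/w13.png

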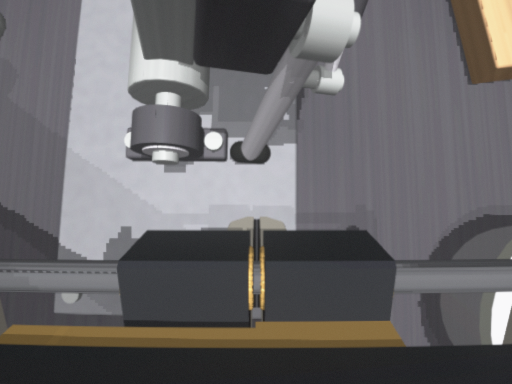

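View pics/s13c.png

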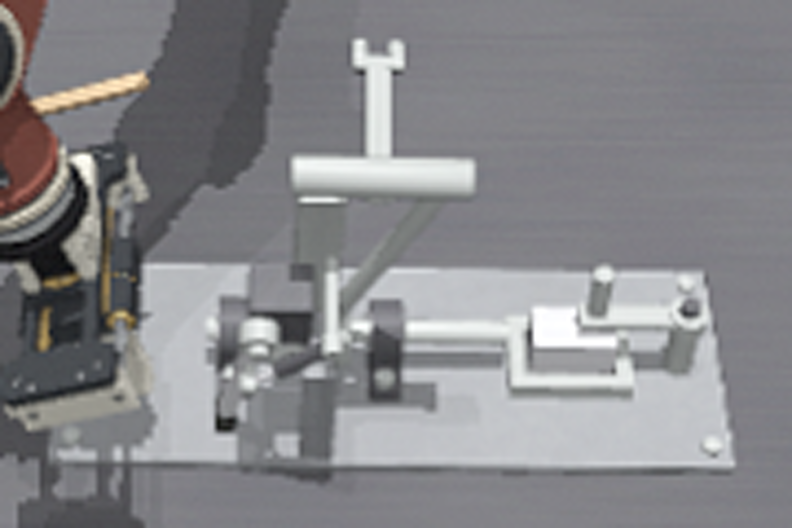

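```bash
cat >> h.py <<'E'
O=np.array([588.1,-6.6,0.]);yw=-.009
Jz=R.from_euler('z',yw).as_matrix()
def Rg(a): return Jz@R.from_euler('y',a).as_matrix()@down(90)
def tubeT(a,r): # TCP at radius r, y=+35
    return O+Jz@np.array([r*np.sin(a),35,42+r*np.cos(a)])
E
python3 -c "
from h import *
T=np.eye(4)
print('foot',onz('wrist',248,153,22,pose()))
go(pose()[:3,3]+[20,-20,270]);go(tubeT(.24,290),Rg(.24)); print(tubeT(.24,290))"
```

```text
foot [638.47453704 -64.50935528  22.        ]
slide [7.42, 1.94, -26.04] rot [0.0, 0.0, 0.0]
slide [22.96, 1.34, -20.37] rot [13.4, -20.0, 3.1]
[657.34596561  27.77818703 323.68801271]
```

Request:
arm_command:
  targets:
    - {"hand": 30,"slide": [0,0,-4],"rotation": [0,0,0]}
    - {"hand": 60,"slide": [1,0,-9],"rotation": [0,0,0]}
    - {"hand": 70,"slide": [3,1,-14],"rotation": [0,0,0]}
    - {"hand": 70,"slide": [5,2,-19],"rotation": [0,0,0]}
    - {"hand": 70,"slide": [7,2,-24],"rotation": [0,0,0]}
    - {"hand": 70,"slide": [7.5,2,-27],"rotation": [0,0,0]}
    - {"hand": 70,"slide": [7.5,2,-27],"rotation": [0,0,0]}

```text
time_s: 20.7
eef_pos: [667.1, -142.1, 341.5]
orientation: [-0.117, 0.694, 0.699, 0.126]
contact_force: [0.1, -1.5, 0.4]
width: 51.5
```

```bash
python3 -c "
from h import *
st();go(tubeT(.24,290),Rg(.24)); print(tubeT(.24,290))"
```

```text
t 20.7 p [ 667.1 -142.1  341.5] xang 90.52 tilt [ 0.012  0.339 -0.941] F [ 0.1 -1.5  0.4] w 51.5 q [ 0.19  0.68  0.31  1.04 -0.51  1.6   0.48]
slide [15.39, -0.93, 7.42] rot [14.3, -19.6, 3.3]
[657.34596561  27.77818703 323.68801271]
```

Request:
arm_command:
  targets:
    - {"hand": 70,"slide": [15.4,-0.9,7.4],"rotation": [14.3,-19.6,3.3]}
    - {"hand": 70,"slide": [15.4,-0.9,7.4],"rotation": [14.3,-19.6,3.3]}
    - {"hand": 70,"slide": [15.4,-0.9,7.4],"rotation": [14.3,-19.6,3.3]}
    - {"hand": 70,"slide": [15.4,-0.9,7.4],"rotation": [14.3,-19.6,3.3]}
    - {"hand": 70,"slide": [15.4,-0.9,7.4],"rotation": [14.3,-19.6,3.3]}
    - {"hand": 70,"slide": [15.4,-0.9,7.4],"rotation": [14.3,-19.6,3.3]}
    - {"hand": 70,"slide": [15.4,-0.9,7.4],"rotation": [14.3,-19.6,3.3]}

```text
time_s: 21.4
eef_pos: [657.4, 24.9, 324.3]
orientation: [-0.085, 0.707, 0.697, -0.085]
contact_force: [0.2, 0.1, 0.6]
width: 64.8
```

```bash
python3 -c "
from h import *
st();im,T=snap('wrist','w14');print(proj('wrist',tubeT(.24,217),T));go(tubeT(.24,187),Rg(.24))"
```

```text
t 21.4 p [657.4  24.9 324.3] xang 89.2 tilt [-0.238  0.001 -0.971] F [0.2 0.1 0.6] w 64.8 q [-0.23  0.74  0.41  0.96 -0.25  1.73  0.09]
[255.63070662 194.52849645]
slide [0.31, 0.0, 10.37] rot [0.0, 0.0, -0.3]
```

View pics/w14.png

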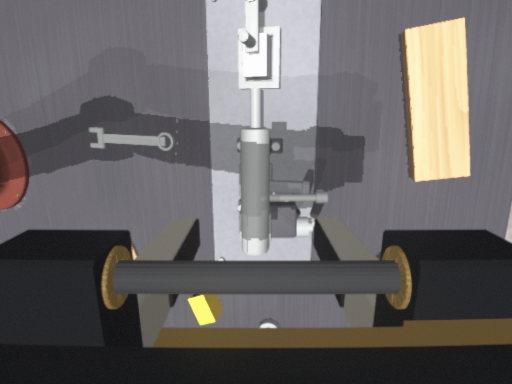

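```bash
python3 -c "
from h import *
jt=lambda x,y:(140+x/4.5,130+y/4.5); js=lambda x,y:(200+x/4.4,160+y/4.4)
print(tri(ray('top',*jt(454,35)),ray('scene',*js(333,348))))"
```

```text
(array([ 6.90638631e+02, -4.63532803e-01,  1.48549618e+02]), [np.float64(1.570864042278833), np.float64(1.5708640422788582)])
```

Request:
arm_command:
  targets:
    - {"hand": 70,"slide": [0.3,0,3],"rotation": [0,0,0]}
    - {"hand": 70,"slide": [0.3,0,6],"rotation": [0,0,0]}
    - {"hand": 70,"slide": [0.3,0,8.5],"rotation": [0,0,0]}
    - {"hand": 70,"slide": [0.3,0,10.2],"rotation": [0,0,0]}
    - {"hand": 70,"slide": [0.3,0,10.4],"rotation": [0,0,0]}
    - {"hand": 70,"slide": [0.3,0,10.4],"rotation": [0,0,0]}

```text
time_s: 22.05
eef_pos: [632.9, 26.3, 223.8]
orientation: [-0.085, 0.708, 0.696, -0.084]
contact_force: [-0.6, 0.7, -0.1]
width: 65.1
```

```bash
python3 -c "
from h import *
st();im,T=snap('wrist','w15');go(tubeT(.24,187),Rg(.24))"
```

```text
t 22.05 p [632.9  26.3 223.8] xang 89.04 tilt [-0.237  0.002 -0.971] F [-0.6  0.7 -0.1] w 65.1 q [-0.26  0.75  0.4   1.24 -0.26  1.45  0.12]
slide [0.15, -0.04, 0.1] rot [0.1, 0.0, -0.4]
```

View pics/w15.png

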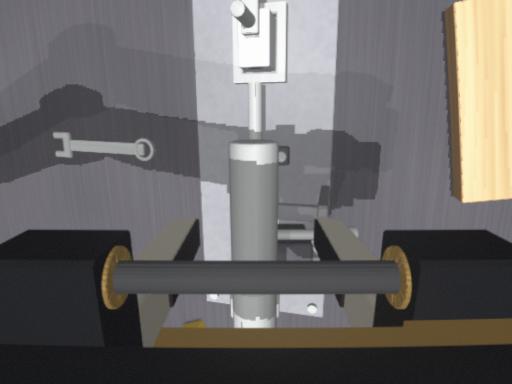

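The tube is centred between the fingers (col 255). Closing.

Request:
arm_command:
  targets:
    - {"hand": 0,"slide": [0,0,0],"rotation": [0,0,0]}
    - {"hand": 0,"slide": [0,0,0],"rotation": [0,0,0]}
    - {"hand": 0,"slide": [0,0,0],"rotation": [0,0,0]}
    - {"hand": 0,"slide": [0,0,0],"rotation": [0,0,0]}
    - {"hand": 0,"slide": [0,0,0],"rotation": [0,0,0]}
    - {"hand": 0,"slide": [0,0,0],"rotation": [0,0,0]}
    - {"hand": 0,"slide": [0,0,0],"rotation": [0,0,0]}
    - {"hand": 0,"slide": [0,0,0],"rotation": [0,0,0]}

```text
time_s: 22.9
eef_pos: [631.8, 26.7, 224.8]
orientation: [-0.086, 0.708, 0.696, -0.085]
contact_force: [-5.2, -0.5, 3.7]
width: 22.9
```

```bash
python3 -c "
from h import *
st();T=pose();p=T[:3,3]-T[:3,2]*19; q=Jz.T@(p-O)-[0,0,42];print('tube est',q,np.hypot(q[0],q[2]),np.arctan2(q[0],q[2]))
# move by rotation about shaft axis
for a in (.20,.16,.12,.08,.04,.02,0.0):
    d=a-.24; C=O+Jz@np.array([0,0,42.]); M=Jz@R.from_euler('y',d).as_matrix()@Jz.T
    print(a,end=' ');go(C+M@(T[:3,3]-C),M@T[:3,:3])"
```

```text
t 22.9 p [631.8  26.7 224.8] xang 89.07 tilt [-0.24   0.003 -0.971] F [-5.2 -0.5  3.7] w 22.9 q [-0.26  0.74  0.4   1.24 -0.26  1.46  0.12]
tube est [ 47.96199605  33.66854167 201.27493388] 206.9104929021674 0.23392838902494828
0.2 slide [-0.01, -0.75, 0.02] rot [-2.3, 0.0, -0.0]
0.16 slide [-0.01, -1.5, 0.07] rot [-4.6, 0.0, -0.0]
0.12 slide [-0.02, -2.25, 0.16] rot [-6.9, 0.1, -0.0]
0.08 slide [-0.02, -2.99, 0.27] rot [-9.2, 0.1, -0.0]
0.04 slide [-0.03, -3.73, 0.41] rot [-11.5, 0.1, -0.0]
0.02 slide [-0.03, -4.1, 0.49] rot [-12.6, 0.1, -0.0]
0.0 slide [-0.03, -4.46, 0.58] rot [-13.8, 0.1, -0.0]
```

Request:
arm_command:
  targets:
    - {"hand": 0,"slide": [0,-0.4,0],"rotation": [-1.2,0,0]}
    - {"hand": 0,"slide": [0,-1.1,0.05],"rotation": [-3.4,0,0]}
    - {"hand": 0,"slide": [0,-1.9,0.1],"rotation": [-5.8,0,0]}
    - {"hand": 0,"slide": [0,-2.6,0.2],"rotation": [-8,0.1,0]}
    - {"hand": 0,"slide": [0,-3.35,0.35],"rotation": [-10.3,0.1,0]}
    - {"hand": 0,"slide": [0,-4.0,0.47],"rotation": [-12.3,0.1,0]}
    - {"hand": 0,"slide": [0,-4.35,0.55],"rotation": [-13.4,0.1,0]}
    - {"hand": 0,"slide": [0,-4.45,0.58],"rotation": [-13.8,0.1,0]}
    - {"hand": 0,"slide": [0,-4.45,0.58],"rotation": [-13.8,0.1,0]}
    - {"hand": 0,"slide": [0,-4.45,0.58],"rotation": [-13.8,0.1,0]}

```text
time_s: 23.9
eef_pos: [588.2, 27.2, 230.1]
orientation: [0.0, 0.713, 0.701, 0.0]
contact_force: [0.7, -1.1, 1.2]
width: 23.0
```

```bash
python3 -c "
from h import *
st();T=pose();p=T[:3,3]-T[:3,2]*19; q=Jz.T@(p-O)-[0,0,42];print('tube est',q,np.hypot(q[0],q[2]),np.arctan2(q[0],q[2]))
snap('scene','s16');snap('top','t16');snap('wrist','w16');crop('s16','s16c',200,140,380,280,4.2)"
```

```text
t 23.9 p [588.2  27.2 230.1] xang 89.06 tilt [ 0. -0. -1.] F [ 0.7 -1.1  1.2] w 23.0 q [-0.35  0.53  0.43  1.6  -0.24  1.06  0.13]
tube est [ -0.22626107  33.79935244 207.10285041] 207.1029740094535 -0.0010925053868457856
```

View pics/s16c.png

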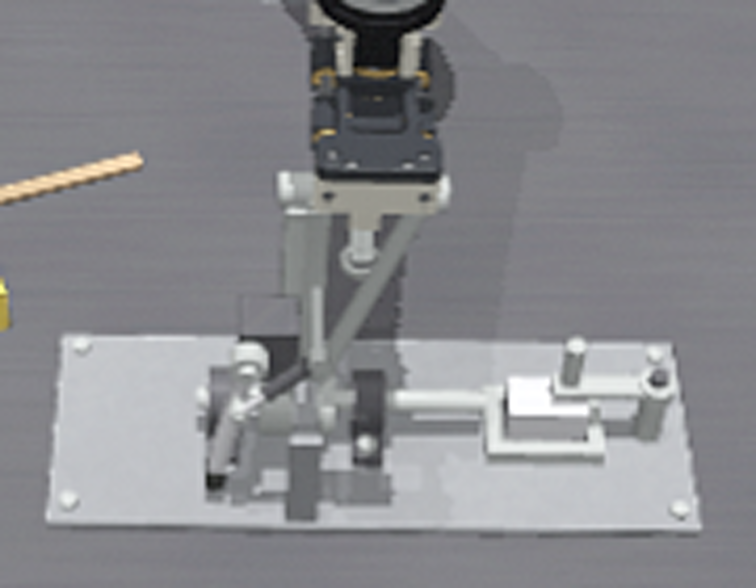

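View pics/w16.png

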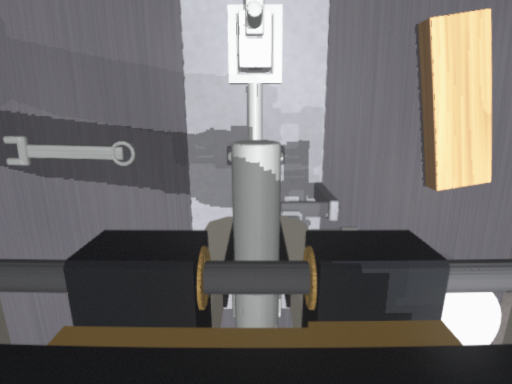

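```bash
python3 -c "
from h import *
f=lambda x,y,z:onz('scene',200+(x+.5)/4.2-.5,140+(y+.5)/4.2-.5,z)
pin=f(574,346,104);pv=f(659,376,64);print(pin,pv,f(557,384,64));d=pin-pv;print(np.arctan2(-d[0],-d[1])+.009)
print('foot pred px',(proj('scene',[643,-61,36])-[200,140])*4.2, 'foot meas',f(216,480,33))
"; python3 -c "
from h import *
st()"
```

```text
[591.43134691 177.81697182 104.        ] [583.9009159  244.00409036  64.        ] [591.58114303 171.44844419  64.        ]
-0.10428772296617789
foot pred px [217.03314085 464.43208945] foot meas [652.58276661 -62.68575902  33.        ]
t 24.05 p [588.2  27.2 230.1] xang 89.05 tilt [ 0. -0. -1.] F [ 0.9 -0.4  2. ] w 23.9 q [-0.35  0.53  0.43  1.6  -0.24  1.06  0.13]
```

Request:
arm_command:
  targets:
    - {"hand": 0,"slide": [0,0,0],"rotation": [0,0,0]}
    - {"hand": 0,"slide": [0,0,0],"rotation": [0,0,0]}
    - {"hand": 0,"slide": [0,0,0],"rotation": [0,0,0]}
    - {"hand": 0,"slide": [0,0,0],"rotation": [0,0,0]}

```text
time_s: 24.45
eef_pos: [588.3, 27.2, 230.1]
orientation: [0.0, 0.713, 0.701, 0.0]
contact_force: [0.7, -0.8, 0.7]
width: 23.2
```

```bash
python3 -c "
from h import *
st();print(abs(arm.state()['qd']).max())"
```

```text
t 24.45 p [588.3  27.2 230.1] xang 89.05 tilt [ 0. -0. -1.] F [ 0.7 -0.8  0.7] w 23.2 q [-0.35  0.53  0.43  1.6  -0.24  1.06  0.13]
0.0028939605896589555
```

```bash
python3 -c "
from cell import arm
print(arm.finish_job())"
```

```text
the job is handed in; nothing more can be done
None
```

I did all four steps in order and handed the job in at about 24.5 s, with the gripper still holding the frame upright. `finish_job` gives no verdict, so this rests on my own checks.

- **End block:** it went in with no notable resistance (about 1–2 N). After release, the wrist view showed it about 1 mm from the pocket centre. Its height comes from the gripper height at release (block bottom about 10 mm above the bench), not from a separate measurement.
- **Keeper:** the pin slipped about 7 mm along the pads partway through, so I let go, turned the gripper and gripped it again. It then closed until the force rose to about 8 N. The gripper position gave 0.03 rad.
- **Kickstand:** it snapped down while the frame was still leaning. The foot was at world y -63 to -65 mm, against about -62 expected when fully down.
- **Frame:** the gripper position puts the lean at about 0.00 rad. The fingers are closed to 23 mm on the 24 mm tube, and the joints are almost still (under 0.003 rad/s).

**Checks that disagreed:**
- The two camera estimates of the keeper angle were +0.07 and -0.10 rad. Both are within the 0.15 limit.
- The last scene-camera x reading for the kickstand foot was about 10 mm off what I expected.

I put both down to blurred edges and guessed heights. No other item on the bench was touched knowingly.

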